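# Hang the egg basket and hold the pull-out boom at the clip

### The arm

A 6-joint arm with a two-finger parallel gripper is mounted at the origin on the work surface. World frame = base frame: x ahead of the robot, y to its left, z up, the work surface at z = 0. Lengths are in m, angles in rad, forces in N, time in s.
With the tool pointing down it reaches from about 0.425 to 0.95 m from the base axis. Payload 3.5 kg.
Tool frame: the origin (TCP) lies at the very end of the fingers, on their centre line; the grasp point (between the pads) lies 19 mm behind it; z points along the fingers, y is the direction in which the jaws open and shut (so a half turn about z gives the same grasp; the last joint's range is limited). The gripper opens to 85 mm and grips with 20 to 120 N. Pads are 22 mm wide; open, the fingers measure 114 mm over their backs; the gripper's body (76 mm by 85 mm) begins 54 mm behind the grasp point. The pads swing forward as they close: fully open they stand 13 mm farther back than shut.
Start: joints at [1.006, 0.286, 1.577, -0, 1.279, -0.15], TCP at [0.272, 0.618, 0.198] pointing down, gripper open.
Joint ranges: [-2.77, 2.77], [-0.9, 2.22], [0.21, 2.48], [-1.53, 4.67], [0.24, 2.81], [-2.84, 2.84]. Speed limits (rad/s): [2.79, 2.79, 3.14, 3.14, 3.14, 3.14].

### API

Orientations are given as a unit quaternion [x, y, z, w].
In Python, from plant import get_state, read_camera, get_calibration, ticket, search_frame, cut_out, pinpoint gives the robot as it stands.
- The arm moves only by the tool move_arm, never from a script. Its argument "plan" is a list that holds one entry, the list of rows, each a list of 7 numbers: the turn, a rotation vector about the tool's x, y, z in degrees, then the shift along the tool's x, y, z in m, then the finger opening in m, from 0 to 0.0854. In form: [[[ax, ay, az, x, y, z, hand], ...]]. A call has exactly 5 rows; each row is the pose to reach, as a shift and turn from the pose measured when the call began, along the tool's axes at that moment; what a row does not reach only later rows make up. A row lasts 1/8 s, in which the tool goes at most 62.5 mm and 10.7 degrees, less where a joint would pass 70% of its speed; a pose out of reach is approached as far as the arm can. A call with a gripper value outside its range is refused whole. The fingers move at their own pace and stop on an object; "force" is the grip in N (left out, the last holds). Time passes only in rows, so rows that repeat a pose let the fingers close, or fill a call up. It gives the time, the measured TCP pose, the force and the opening at its end, in the units of the state.
- get_state(): the state, without advancing time (a new reading comes with each control period).
- read_camera(name): name is "scene" or "top" or "wrist"; returns the picture (384x512x3 uint8, red, green, blue); there is no depth.
- get_calibration(name): a dict with "mtx" (3x3 intrinsics, pixels), "extrinsics" (4x4, takes a point from camera to world coordinates); the wrist camera has in their place "hand_eye" (4x4, takes a point from camera to tool coordinates, whose origin is the TCP and whose axes are the flange's). Camera axes: x right, y up, looking along -z (the intrinsics and any distortion apply to the point x, -y, -z); pixel columns grow to the right and rows downward; lengths in m; the calibration is good to about 2 mm. A picture is of the moment at which its call begins: read the wrist's pose just before it. get_calibration takes no time and is no camera call.
- ticket.sign_off(): hands the job in, once; it reports no verdict.
Trained networks look in the newest picture that a camera, given by its name, has taken for a name from the list of things; names that differ only in an ending like _2 or _b are one class to them, and where a whole thing is asked for, a point or a joint stands for the part that bears it (a point fixed in the world has none). Each returns a list of dicts, best first, with "p" (0 to 1); they miss things now and then, are a little off and sometimes report something else, mostly with a low value. They report only what shows in the picture. A call takes as long as a camera call. They do not tell look-alikes from the thing itself.
- search_frame(camera, query): "centre" ([column, row] in pixels, amid what is visible of it).
- cut_out(camera, query): "pixels" (384x512 bool, what is visible of it) and "centre" ([column, row] in pixels, amid what is visible of it).
- pinpoint(camera, query): "centre" ([column, row] in pixels: a listed point, or the origin of a listed thing).
The state is a dict: "time": time; "qpos": joint angles; "dq": joint speeds; "joint_efforts": joint torques, N m; "eef_pos": TCP position; "tcp_rot": TCP orientation; "contact_force": force on the tool from outside, world axes, zero at the start; "wrist_torque": the same for the moment, N m; "opening": opening from 0.0 (shut) to 1.0 (fully open).
Only numpy, scipy, OpenCV 4.12 (cv2) and the standard library are available. Lean on these libraries where they do the work, as an engineer would, in place of code of your own. Each camera call takes 0.05 s, during which the arm holds its last target.

### The job

Hang the small wicker basket by its handle on the two-pronged hook of the pull-out boom while the boom is still home. Then squeeze the boom's black grip so that the orange button in its side frees the lock, and draw the boom out until its black needle points at the red clip on the ruler. The boom is sprung and runs home if let go, so finish while still holding it there, the basket hanging free from the hook; do not shift the red clip or disturb the other things.

Things in the scene. Friction and masses are not known exactly. Their poses are not given: they have to be found in the camera images.
- basket: the wicker basket, loose, upright on the table at the start: open box 95 mm (its x) by 150 mm (its y) by 60 mm high, about 200 g. Origin: centre of its underside. A stiff hoop handle of 8 mm round bar rises at its two short ends (y = -72 and +72 mm) to a straight top bar along y, 135 mm above the underside and straight to 62 mm either side of the middle.
- basket_handle (a point): middle of the basket handle's top bar, 135 mm above the basket's underside. Here the bar carries a pale wooden sleeve 14 mm thick and 44 mm long (along the basket's y): the place to grasp from above, closing across the bar along the basket's x. Axes as the basket's.
- boom: fixed stand of the pull-out boom. Origin: on the table below the mouth of its square grey tube. +y: the way the boom is drawn out; -x: the side to which the hook points, roughly towards the robot. Base plate 120 x 260 mm and two posts, all at y < 0; the boom reaches 245 mm beyond the mouth when home, with nothing under it.
- tube_mouth (a point): centre of the tube's mouth, 222 mm above the table, on the boom's axis; axes as the stand's. Tube 28 mm square, from here 250 mm back along -y, a pale ruler on its top (ticks every 10 mm). A steel bracket beside the mouth reaches to 34 mm in y and 33 mm in x, its top 240 mm high. The sliding rod is 14 mm square.
- hook (a point): where the middle of the basket handle lies when it hangs, 209 mm above the table; moves with the boom: 75 mm to the -x side of its axis, y = +190 mm from the mouth when home; axes as the stand's. The hook is two prongs of 8 mm bar, 42 mm either side of here along y (76 mm free between them for fingers), running out from the rod to -x, lowest here.
- hook_tips (a point): point midway between the two upturned prong tips, 23 mm to the -x side of hook; the tips' tops are 230 mm above the table. The handle bar must come in over the tips from the -x side, at a height where the prongs pass between the bar and the basket's rim (75 mm apart), then be lowered behind the tips.
- boom_grip (a point): centre of the boom's black grip, 230 mm above the table, y = +75 mm from the mouth when home; moves with the boom, axes as the stand's. Block 50 mm long (y), from 206 to 252 mm high, flat 19 mm to the -x side of here; button on the +x side, its face 28 mm from here (20 when in). Squeeze both sides from above, closing along the stand's x; 25 to 40 N holds well.
- button_face (a point): middle of the orange lock button's face, 24 mm (y) by 30 mm high, on the grip's +x side; it is pushed in towards -x. About 6 N of squeeze pushes it fully in.
- lock_button (a joint): how far the orange button is pushed in, 0 to 0.008 m. The boom is locked at home until it is pushed in by more than 0.006; it springs back when let go.
- boom_arm (a joint): how far the boom is drawn out, 0 (home) to 0.16 m along the stand's y. A spring draws it home with 3 N at home and about 5 N at 0.12 m.
- needle (a point): tip of the black needle, 3 mm wide, which rides over the -x edge of the ruler, 243 mm above the table. A thin bar beside the tube joins it to the boom, so it moves with the boom: y = -190 mm from the mouth when home. Axes as the stand's.
- clip_line (a point): middle of the red clip, 12 mm wide along the ruler with a white line across its middle, stiffly seated on the ruler, 243 mm above the table, 55 to 125 mm further along the stand's y than the needle at home. Axes as the stand's. The needle points at it when within 6 mm (half the clip's width) of this line along the stand's y.
- water_a: bystander, leave alone: one of two clear water bottles with a blue cap and band, 64 mm across, 170 mm tall; origin at the centre of its underside
- water_b: bystander, leave alone: second clear water bottle with a blue cap and band, 64 mm across, 170 mm tall; origin at the centre of its underside
- jar: bystander, leave alone: glass jar with a red cap, 72 mm across, 100 mm tall; origin at the centre of its underside
- notebook: bystander, leave alone: blue notebook 150 x 110 x 18 mm lying flat; origin at the centre of its underside
- mug: bystander, leave alone: white mug, 80 mm across, 90 mm tall; origin at the centre of its underside
- phone: bystander, leave alone: black phone 150 x 72 x 10 mm lying flat; origin at the centre of its underside
Not all that is in view belongs to the job. Of the things like the basket, leave any that is turquoise; of the rest the larger one is meant.

How it is judged:
On the way, in this order (a step that is already met when the one before it is completed fails the run):
1. the basket hangs by its handle on the hook, let go, the boom still home (distance between basket_handle and hook below 0.025 m and contact force between basket and boom above 0.5 N and contact force between the arm and basket below 0.2 N and angle between basket's own z axis and vertical below 0.35 rad and value of joint boom_arm below 0.006 m), for 0.3 s.
2. the lock button is squeezed in and the boom is coming out, the basket hanging on the hook (distance between basket_handle and hook below 0.025 m and contact force between basket and boom above 0.5 N and value of joint lock_button above 0.005 m and value of joint boom_arm above 0.01 m), for 0.05 s.
At the end, for the whole second after the job is handed in: The fingers still hold the boom (over 2 N), at rest (under 10 mm/s), its needle within 6 mm of the clip's middle line; the basket hangs on the hook, handle within 25 mm of its resting point, tilted under 20 degrees, underside over 40 mm up, untouched by the robot (distance between basket_handle and hook below 0.025 m and contact force between basket and boom above 0.5 N and contact force between the arm and basket below 0.2 N and angle between basket's own z axis and vertical below 0.35 rad and y of needle in the frame of clip_line between -0.006 and 0.006 m and velocity of joint boom_arm between -0.01 and 0.01 m/s and contact force between the fingers and boom above 2 N and height (world z) of basket above 0.04 m); the arm keeps its last pose, push and grip.
It fails at once if the red clip is shifted along the ruler by more than 4 mm (distance of clip_line from where it was at the start of the episode above 0.004 m).
It fails at once if a bystander is moved by more than 40 mm (distance of any of water_a, water_b, jar, notebook, mug, phone from where it was at the start of the episode above 0.04 m).
It also fails if it takes over 58 s, if anything falls off the work surface, if the arm or the gripper's body presses on something with over 40 N, if the wrist force passes 120 N, or if a joint passes its speed limit or range.

## Working session

There is one attempt and no reset: what is moved stays moved. The work goes in short steps, Python scripts to look and compute and a tool call to move; the robot and the scene stay as the last step left them, time stands still between calls to the robot, and variables do not carry over. Pictures are saved under pics/ and viewed, and the job is handed in when it is done.

Besides the shell and the picture viewer there is one more tool, called after "Emit:" as name(argument=value, ...) on one line, values as JSON. move_arm: Moves the arm, as the interface text tells. Its arguments: {"type":"object","properties":{"plan":{"type":"array","items":{"type":"array","items":{"type":"array","items":{"type":"number"}}}},"force":{"type":"number"}},"required":["plan"]}

```bash
mkdir -p pics; ls; cat > h.py <<'E'
import numpy as np, cv2
from plant import *
def save(n,img,s=1.5):
    im=cv2.resize(img,None,fx=s,fy=s,interpolation=cv2.INTER_CUBIC); cv2.imwrite('pics/'+n+'.png',im[:,:,::-1])
E
python3 - <<'E'
from h import *
s=get_state(); print(s)
for c in ['scene','top','wrist']:
    im=read_camera(c); save(c+'0',im); k=get_calibration(c); print(c,{a:np.round(b,4).tolist() if not isinstance(b,str) else b for a,b in k.items()})
    np.save('pics/'+c+'0.npy',im)
E
```

```text
pics
{'time': 0.0, 'qpos': array([ 1.00597242e+00,  2.87191900e-01,  1.57823061e+00,  1.68870147e-05,
        1.27858240e+00, -1.49973909e-01]), 'dq': array([-0.00014766, -0.00120373, -0.00048516,  0.00024182, -0.0005128 ,
        0.00091941]), 'joint_efforts': array([-1.13840673e-03, -4.05950654e+01, -2.92640555e+01, -1.71813504e-04,
        5.63426118e-03, -9.94158228e-06]), 'eef_pos': array([0.2716051 , 0.61712134, 0.19700076]), 'tcp_rot': array([ 2.05943022e-01,  9.78563241e-01, -1.12708571e-03, -4.29522362e-04]), 'contact_force': array([-0.33987668,  0.27911753,  0.06372097]), 'wrist_torque': array([ 0.04399813, -0.00091493, -0.01600463]), 'opening': 0.9960824099291553}
scene {'mtx': [[402.7393, 0.0, 248.8952], [0.0, 402.7393, 193.6158], [0.0, 0.0, 1.0]], 'extrinsics': [[-0.1957, -0.6584, 0.7268, 1.3458], [0.9807, -0.1297, 0.1466, 0.1811], [-0.0023, 0.7414, 0.671, 0.9334], [0.0, 0.0, 0.0, 1.0]]}
top {'mtx': [[425.8927, 0.0, 254.1713], [0.0, 425.8927, 191.9613], [0.0, 0.0, 1.0]], 'extrinsics': [[0.0104, 0.9823, -0.1871, 0.2155], [-0.9999, 0.0108, 0.0012, -0.0058], [0.0032, 0.1871, 0.9823, 1.7017], [0.0, 0.0, 0.0, 1.0]]}
wrist {'mtx': [[307.156, 0.0, 258.202], [0.0, 307.156, 193.655], [0.0, 0.0, 1.0]], 'hand_eye': [[-0.0008, 0.9503, 0.3112, 0.0815], [1.0, 0.0009, -0.0004, 0.001], [-0.0006, 0.3112, -0.9503, -0.1753], [0.0, 0.0, 0.0, 1.0]]}
```

View pics/scene0.png

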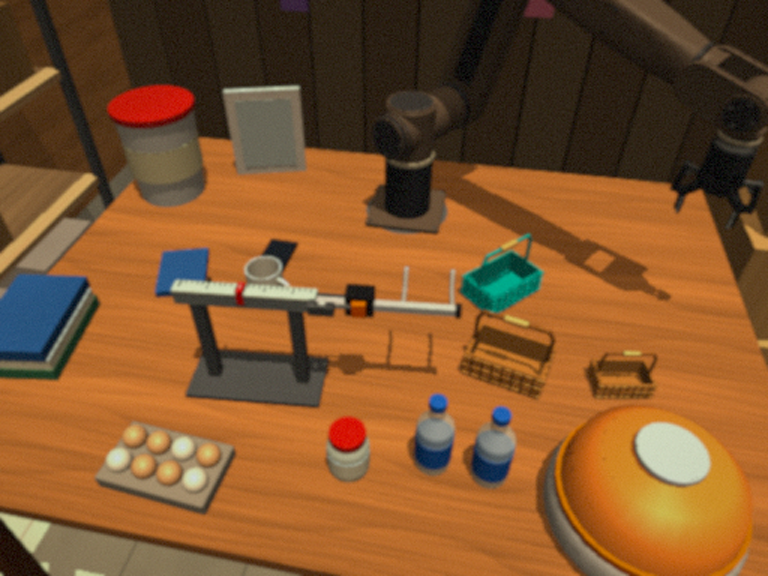

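View pics/top0.png

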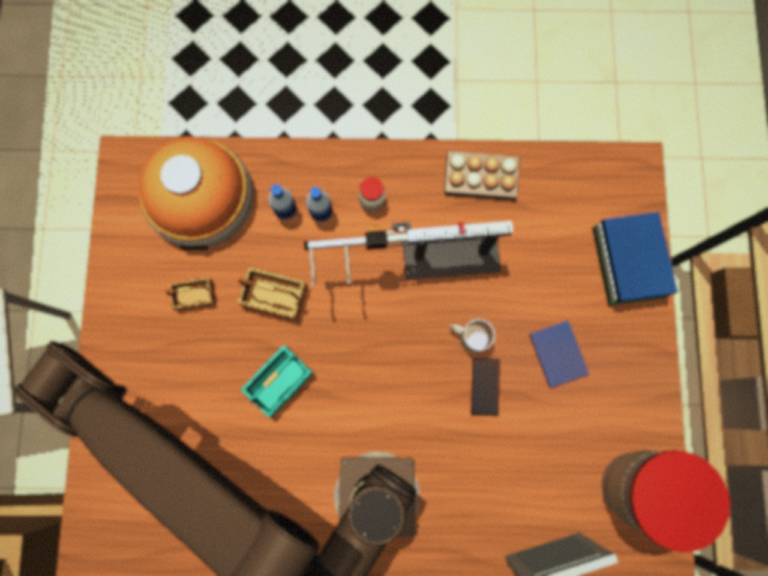

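View pics/wrist0.png

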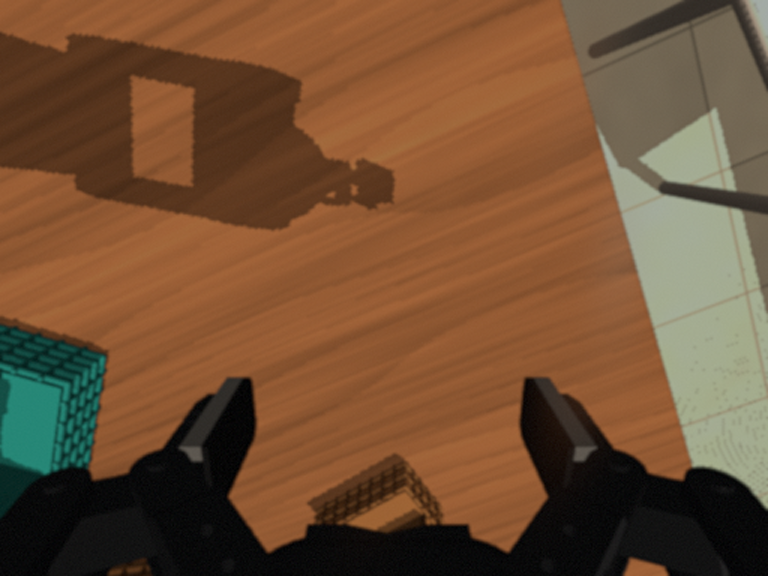

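The scene view shows the meant basket at (508,352) (larger brown one, in the 768-wide view), the turquoise one at (502,275) and the small one at (622,375). The boom runs left in the top view, with the hook prongs at (313,265) and (348,265) and the red clip at (461,228).

```bash
cat >> h.py <<'E'
from scipy.optimize import least_squares
from scipy.spatial.transform import Rotation as R
def cam(name,s=None):
    k=get_calibration(name)
    if name=='wrist':
        T=np.eye(4);T[:3,:3]=R.from_quat(s['tcp_rot']).as_matrix();T[:3,3]=s['eef_pos'];E=T@k['hand_eye']
    else: E=k['extrinsics']
    return k['mtx'],np.array(E)
def proj(c,P):
    K,E=c; P=np.atleast_2d(P); q=(P-E[:3,3])@E[:3,:3]; q=q*[1,-1,-1]
    u=q@np.array(K).T; return u[:,:2]/u[:,2:]
def onplane(c,uv,z):
    K,E=c; d=np.linalg.inv(K)@np.array([uv[0],uv[1],1.]); d=E[:3,:3]@(d*[1,-1,-1]); t=(z-E[2,3])/d[2]; return E[:3,3]+t*d
E
python3 - <<'E'
from h import *
Z=dict(tube_mouth=.222,hook=.209,hook_tips=.230,boom_grip=.230,button_face=.230,needle=.243,clip_line=.243,basket_handle=.135,basket=0,boom=0,water_a=0,jar=0,mug=0)
for c in ['scene','top']:
    cc=cam(c); read_camera(c)
    for q in Z:
        r=pinpoint(c,q)
        for d in r[:4]: print(c,q,round(d['p'],2),np.round(d['centre'],1),np.round(onplane(cc,d['centre'],Z[q])[:2],3))
print(get_state()['time'])
E
```

```text
scene tube_mouth 0.86 [210.5 203. ] [ 0.629 -0.064]
scene tube_mouth 0.54 [236.8 205.9] [0.627 0.004]
scene hook 0.58 [282.5 188.4] [0.523 0.108]
scene hook_tips 0.77 [282.2 180.9] [0.516 0.105]
scene hook_tips 0.69 [178.7 199.2] [ 0.64  -0.145]
scene boom_grip 0.59 [160.5 192.4] [ 0.624 -0.2  ]
scene button_face 0.66 [340.  243.8] [0.711 0.265]
scene button_face 0.51 [238.1 207.4] [0.64  0.011]
scene clip_line 0.45 [160.  192.7] [ 0.639 -0.194]
scene basket_handle 0.81 [422.  234.6] [0.551 0.489]
scene basket_handle 0.8 [344.3 214.3] [0.514 0.285]
scene basket_handle 0.59 [338.6 161.2] [0.271 0.261]
scene basket_handle 0.51 [177.8 198.3] [ 0.541 -0.193]
scene basket 0.94 [332.8 197.5] [0.299 0.262]
scene basket 0.86 [410.2 255. ] [0.508 0.497]
scene basket 0.66 [338.  244.5] [0.508 0.287]
scene boom 0.88 [219.6 258.2] [ 0.628 -0.052]
scene water_a 0.98 [327.6 315.5] [0.756 0.269]
scene water_a 0.73 [286.5 306.4] [0.75  0.161]
scene mug 0.91 [178.2 198.3] [ 0.405 -0.255]
scene mug 0.2 [239.2 208.4] [ 0.413 -0.04 ]
top tube_mouth 0.63 [273.4 161. ] [ 0.611 -0.075]
top tube_mouth 0.17 
[... 395 characters left out ...]
2 ]
top clip_line 0.46 [271.8 159.7] [ 0.61  -0.069]
top clip_line 0.39 [308.1 153.4] [ 0.635 -0.198]
top clip_line 0.24 [323.9 156.7] [ 0.623 -0.253]
top basket_handle 0.88 [176.5 193.7] [0.504 0.283]
top basket_handle 0.84 [180.2 252.9] [0.285 0.259]
top basket_handle 0.64 [122.  191.9] [0.509 0.487]
top basket 0.77 [186.5 253.2] [0.29  0.257]
top basket 0.73 [181.2 194.2] [0.527 0.288]
top basket 0.67 [128.5 195.5] [0.519 0.502]
top boom 0.61 [271.6 173.3] [ 0.618 -0.079]
top water_a 0.8 [188.2 141.3] [0.751 0.269]
top water_a 0.73 [217.8 141.3] [0.753 0.146]
top jar 0.76 [250.6 131.3] [0.798 0.01 ]
top mug 0.71 [322.1 256. ] [ 0.285 -0.279]
top mug 0.55 [317.7 223.5] [ 0.414 -0.264]
1.55
```

```bash
python3 - <<'E'
from h import *
a=np.load('pics/top0.npy')[135:225,150:350]; save('topc',a,4)
a=np.load('pics/scene0.npy')[165:285,110:380]; save('scenec',a,2.9)
E
```

```text
(no output)
```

View pics/topc.png

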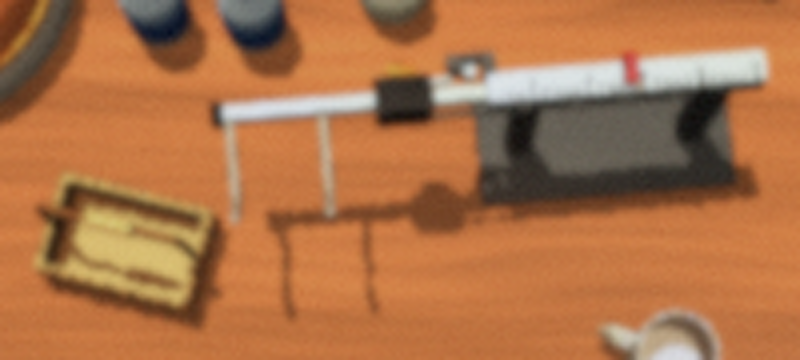

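View pics/scenec.png

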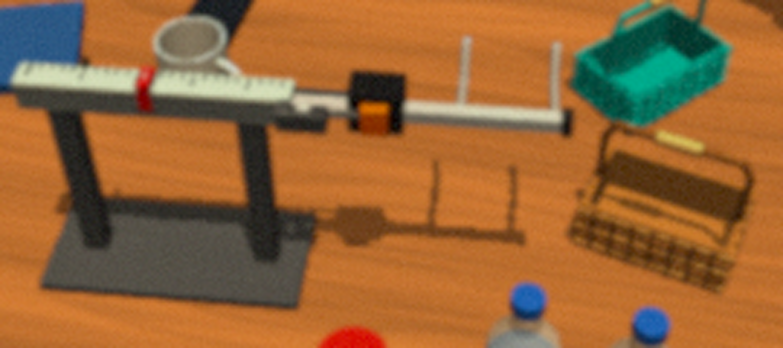

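```bash
cat > fit.py <<'E'
from h import *
T=cam('top');S=cam('scene')
obs=[('top',(-.098,.232,.230),(208.75,189.5)),('top',(-.098,.148,.230),(232.5,188.7)),('top',(0,.245,.224),(204.2,163.5)),
('top',(0,-.250,.24),(342,151.5)),('top',(0,0,.24),(272.5,157)),('top',(-.075,.19,.209),(219.7,185.1)),('top',(-.098,.19,.23),(218.7,188.7)),('top',(0,.075,.23),(252.1,160)),
('top',(-.012,-.19,.243),(324.2,156.8)),
('scene',(-.098,.232,.230),(302,179.8)),('scene',(-.098,.148,.230),(271,178.1)),('scene',(0,.245,.222),(307.2,207)),('scene',(-.075,.19,.209),(282.5,188.4)),('scene',(-.098,.19,.23),(282.2,180.9)),('scene',(0,0,.222),(210.5,203)),('scene',(.028,.075,.23),(238.1,207.4))]
def f(p):
    r=[]
    c,s=np.cos(p[2]),np.sin(p[2])
    for n,l,uv in obs:
        w=np.array([p[0]+c*l[0]-s*l[1],p[1]+s*l[0]+c*l[1],l[2]])
        r.append(proj(T if n=='top' else S,w)[0]-uv)
    return np.array(r)
o=least_squares(lambda p:f(p).ravel(),[.62,-.07,.1],loss='soft_l1')
print(o.x, np.degrees(o.x[2])); print(np.round(f(o.x),1).tolist())
p=o.x;c,s=np.cos(p[2]),np.sin(p[2]);Rm=np.array([[c,-s],[s,c]])
for n,l in dict(hook=(-.075,.19),tips=(-.098,.19),grip=(0,.075)).items(): print(n,p[:2]+Rm@l)
for n,uv in (('top',(307.75,152.25)),('scene',(160.3,196))):
    for z in (.243,.25): print('clip',n,z,Rm.T@(onplane(T if n=='top' else S,uv,z)[:2]-p[:2]))
E
python3 fit.py
```

```text
[ 0.62001588 -0.06760516  0.09134699] 5.233797136038067
[[-0.6, 0.4], [-0.5, -0.6], [-1.2, 0.2], [-0.6, 0.3], [-1.0, 0.2], [0.4, -1.2], [1.4, 0.3], [-1.7, -0.4], [1.0, -0.7], [-1.0, -0.2], [-1.0, -0.5], [-1.8, 0.1], [2.1, 1.6], [3.2, -2.3], [-0.3, -2.7], [-0.6, 0.3]]
hook [0.52799677 0.11476118]
tips [0.50509267 0.11266312]
grip [0.61317438 0.00708215]
clip top 0.243 [ 0.00713566 -0.12991642]
clip top 0.25 [ 0.00519541 -0.12882053]
clip scene 0.243 [ 0.01911175 -0.12350845]
clip scene 0.25 [ 0.0264758  -0.12041677]
```

```bash
cat >> h.py <<'E'
def tgt(h): # tool down with y heading h(deg)
    a=np.radians(h); y=np.array([np.cos(a),np.sin(a),0]); z=np.array([0,0,-1.]); x=np.cross(y,z); return R.from_matrix(np.array([x,y,z]).T)
def rel(pos,h,s=None):
    s=s or get_state(); r0=R.from_quat(s['tcp_rot']); 
    rv=np.degrees((r0.inv()*tgt(h)).as_rotvec()); sh=r0.inv().apply(np.array(pos)-s['eef_pos'])
    print('turn',np.round(rv,2),'shift',np.round(sh,4),'dist',round(np.linalg.norm(sh),4),'t',s['time'])
    return rv,sh
E
python3 -c "
from h import *
rel([.49,.285,.28],-12.4)"
```

```text
turn [-0.    0.   78.63] shift [-0.3336 -0.2167 -0.0816] dist 0.4061 t 1.55
```

Emit:
move_arm(plan=[[[0,0,10,-0.035,-0.02,-0.04,0.085],[0,0,20,-0.08,-0.05,-0.07,0.085],[0,0,30,-0.125,-0.08,-0.08,0.085],[0,0,40,-0.17,-0.11,-0.082,0.085],[0,0,50,-0.215,-0.14,-0.082,0.085]]])

```text
time: 2.17
eef_pos: [0.4132, 0.4016, 0.2812]
tcp_rot: [0.602, 0.798, 0.001, 0.0]
contact_force: [0.5, 1.1, 0.4]
opening: 0.996
```

```bash
python3 -c "
from h import *
rel([.49,.285,.28],-12.4)"
```

```text
turn [ 0.08 -0.05 28.32] shift [-0.1332  0.0419  0.0012] dist 0.1396 t 2.175
```

Emit:
move_arm(plan=[[[0,0,9,-0.045,0.014,0.001,0.085],[0,0,19,-0.09,0.028,0.001,0.085],[0,0,28.3,-0.133,0.042,0.001,0.085],[0,0,28.3,-0.133,0.042,0.001,0.085],[0,0,28.3,-0.133,0.042,0.001,0.085]]])

```text
time: 2.8
eef_pos: [0.4899, 0.2854, 0.2803]
tcp_rot: [0.779, 0.627, 0.001, -0.0]
contact_force: [-0.5, -0.1, -0.5]
opening: 0.995
```

```bash
python3 - <<'E'
from h import *
s=get_state(); print(s['eef_pos'],s['time'],s['contact_force']); im=read_camera('wrist'); save('w1',im)
c=cam('wrist',s)
for q,z in (('basket_handle',.135),('basket',0)):
    for d in pinpoint('wrist',q)[:3]: print(q,round(d['p'],2),np.round(d['centre'],1),np.round(onplane(c,d['centre'],z),4))
E
```

```text
[0.48992366 0.28541638 0.28026404] 2.8 [-0.52644045 -0.06339679 -0.48046523]
basket_handle 0.89 [282.1 167.3] [0.515  0.2863 0.135 ]
basket_handle 0.64 [ 90.7 231.1] [0.2872 0.2601 0.135 ]
basket 0.92 [278.1 146.9] [0.519 0.285 0.   ]
basket 0.84 [133.2 192.2] [0.285  0.2642 0.    ]
```

View pics/w1.png

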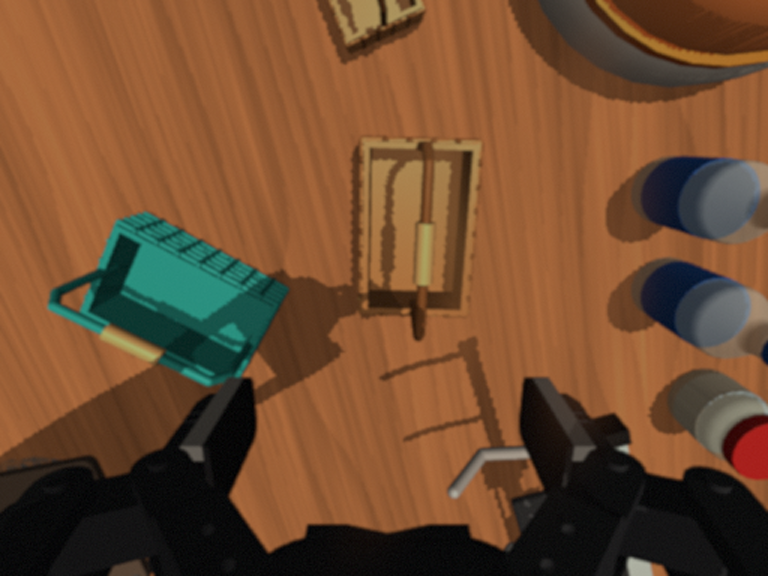

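The wrist view shows the basket's handle bar running nearly vertically from (428,150) to (418,325), with the sleeve at (424,253). I'll work out the yaw from the bar and measure the boom too.

```bash
python3 - <<'E'
from h import *
s=get_state(); c=cam('wrist',s)
P=lambda u,v,z: onplane(c,(u/1.5,v/1.5),z)
a=P(426.5,190,.135);b=P(419,315,.135);print(a,b,-np.degrees(np.arctan2(*(a-b)[:2])), 'sleeve ctr',P(424.5,253,.135))
# rim corners z=.06
for u,v in ((362,140),(481,142),(360,312),(469,314)): print(np.round(P(u,v,.06),4))
# prong tip
print('tip',P(455,493,.23))
h=P(424.5,253,.135)
rel([h[0],h[1],.2],-12.4)
E
```

```text
[0.52482334 0.3284757  0.135     ] [0.50223338 0.23983842 0.135     ] -14.29793487943769 sleeve ctr [0.51516314 0.28543415 0.135     ]
[0.4855 0.3704 0.06  ]
[0.5802 0.3482 0.06  ]
[0.4493 0.2249 0.06  ]
[0.5467 0.2016 0.06  ]
tip [0.50215819 0.16009601 0.23      ]
turn [ 0.06 -0.08  0.14] shift [0.0046 0.0252 0.0803] dist 0.0843 t 2.95
```

```bash
python3 -c "
from h import *
rel([.515,.286,.117],-13.4)"
```

```text
turn [ 0.06 -0.08  1.14] shift [0.005  0.0248 0.1633] dist 0.1653 t 2.95
```

Emit:
move_arm(plan=[[[0,0,1.1,0.005,0.025,0.02,0.085],[0,0,1.1,0.005,0.025,0.07,0.085],[0,0,1.1,0.005,0.025,0.12,0.085],[0,0,1.1,0.005,0.025,0.15,0.085],[0,0,1.1,0.005,0.025,0.163,0.085]]])

```text
time: 3.58
eef_pos: [0.5133, 0.2864, 0.1149]
tcp_rot: [0.784, 0.621, -0.001, -0.001]
contact_force: [0.5, 0.5, -0.5]
opening: 0.997
```

```bash
python3 - <<'E'
from h import *
s=get_state(); print(s['eef_pos'],s['time'],s['contact_force']); im=read_camera('wrist'); save('w2',im)
E
```

```text
[0.51334202 0.28640575 0.1149154 ] 3.575 [ 0.5430413   0.48104395 -0.49914648]
```

View pics/w2.png

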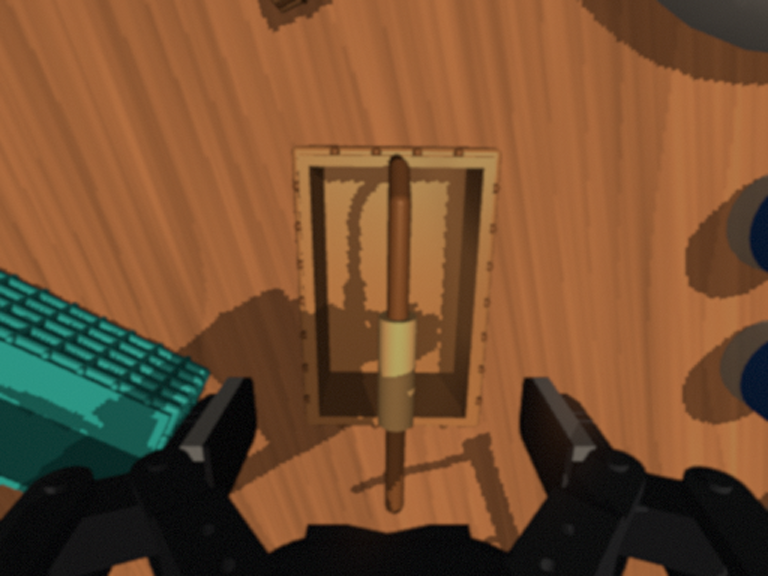

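The sleeve (380–415, 318–430) lies between the open fingers. I'll close on it.

Emit:
move_arm(plan=[[[0,0,0,0,0,0,0.03],[0,0,0,0,0,0,0.01],[0,0,0,0,0,0,0.0],[0,0,0,0,0,0,0.0],[0,0,0,0,0,0,0.0]]], force=40)

```text
time: 4.25
eef_pos: [0.5134, 0.2862, 0.1147]
tcp_rot: [0.784, 0.621, -0.001, -0.001]
contact_force: [0.6, -0.1, 0.6]
opening: 0.001
```

```bash
python3 - <<'E'
from h import *
s=get_state(); print(s['eef_pos'],s['time'],s['contact_force'],s['opening']); im=read_camera('wrist'); save('w3',im)
E
```

```text
[0.51344573 0.28619783 0.11470437] 4.25 [ 0.56233659 -0.08111967  0.59800526] 0.000647518904590403
```

View pics/w3.png

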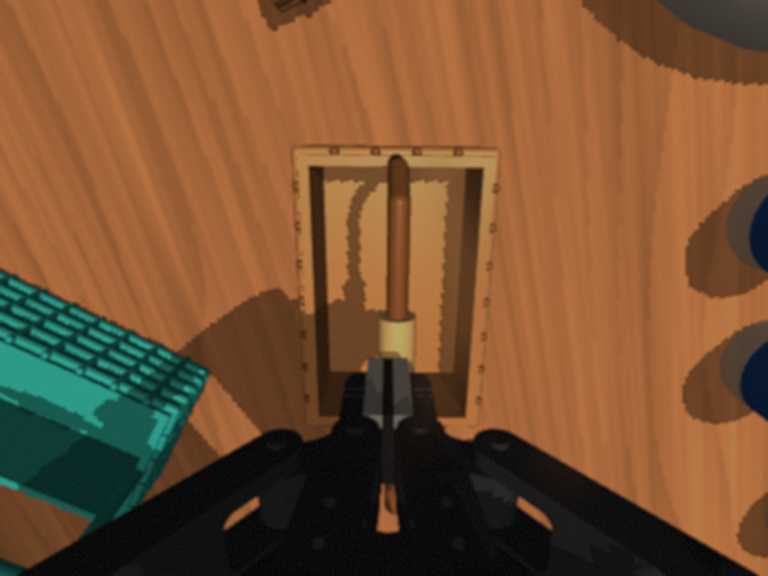

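```bash
python3 - <<'E'
from h import *
im=read_camera('scene'); save('s3',im[120:300,230:430],4)
s=get_state();print(proj(cam('scene'),s['eef_pos']), proj(cam('scene'),[.515,.286,.135]))
for d in pinpoint('scene','basket_handle')[:3]: print(d)
E
```

```text
[[343.60042152 219.33951526]] [[344.67358297 214.61734734]]
{'centre': [421.0, 235.9], 'p': 0.91}
{'centre': [345.8, 212.4], 'p': 0.85}
{'centre': [338.1, 162.7], 'p': 0.6}
```

```bash
python3 - <<'E'
import cv2
im=cv2.imread('pics/s3.png'); print(im.shape); cv2.imwrite('pics/s3b.png',im[100:700])
E
```

```text
(720, 800, 3)
```

View pics/s3b.png

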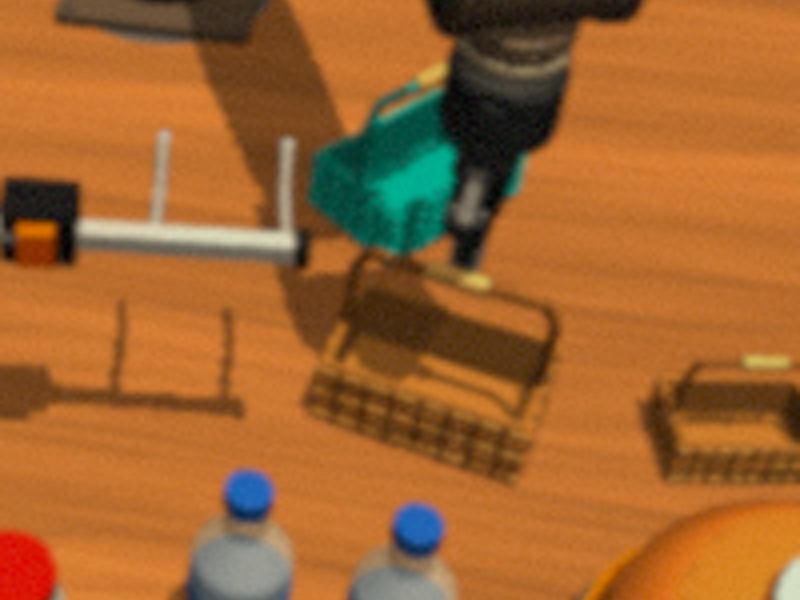

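```bash
python3 - <<'E'
from h import *
s=get_state();c=cam('wrist',s); r=R.from_quat(s['tcp_rot'])
for t in (-.05,-.03,-.019,0,.02): print(t, proj(c,s['eef_pos']+r.apply([0,0,t]))*1.5)
print(get_state()['qpos'])
for d in pinpoint('wrist','basket_handle')[:3]: print(d)
E
```

```text
-0.05 [[392.19736826 412.36879112]]
-0.03 [[391.593669  380.6609701]]
-0.019 [[391.31796367 366.18022514]]
0 [[390.91256538 344.88767555]]
0.02 [[390.56088844 326.41670809]]
[3.35750054e-01 1.80717384e-01 1.86374781e+00 7.04709623e-04
 1.09982131e+00 5.67134826e-01]
{'centre': [259.0, 243.9], 'p': 0.94}
```

```bash
python3 - <<'E'
from h import *
s=get_state();c=cam('wrist',s)
# w2/w3 pixel features (1.5x) and local basket coords: far(+y) end rim outer corners, near rim corners, bar
L=[(-.0475,.075,.06),(.0475,.075,.06),(-.0475,-.075,.06),(.0475,-.075,.06)]
U=np.array([(295,147),(498,150),(308,424),(480,426)])/1.5
def f(p,full=False):
    cc,ss=np.cos(p[2]),np.sin(p[2])
    W=np.array([[p[0]+cc*l[0]-ss*l[1],p[1]+ss*l[0]+cc*l[1],l[2]+p[3]] for l in L]); return (proj(c,W)-U).ravel()
o=least_squares(f,[.515,.286,-.23,0]); print(o.x,np.round(f(o.x),1))
p=o.x;cc,ss=np.cos(p[2]),np.sin(p[2])
for l in [(0,.022,.135),(0,-.022,.135),(0,0,.135),(0,.072,.135),(0,-.072,.135)]:
    print(l,proj(c,[p[0]+cc*l[0]-ss*l[1],p[1]+ss*l[0]+cc*l[1],l[2]+p[3]])*1.5)
E
```

```text
[ 0.51611976  0.2879644  -0.23860732  0.00532692] [-0.2  0.4  0.7 -0.8  1.1  0.5 -1.7 -0.1]
(0, 0.022, 0.135) [[398.75804601 312.27690338]]
(0, -0.022, 0.135) [[397.13305479 421.80472529]]
(0, 0, 0.135) [[397.91210531 369.29508359]]
(0, 0.072, 0.135) [[400.97996836 162.51466969]]
(0, -0.072, 0.135) [[395.57269218 526.97644277]]
```

The fingers shut fully without touching: the bar has not moved, and they closed above it. Both the wrist and scene views put the real fingertips about 20 mm above the reported TCP. I'll open, go lower and try again.

Emit:
move_arm(plan=[[[0,0,0,0,0,0,0.085],[0,0,0,0,0.003,0,0.085],[0,0,0,0,0.003,0,0.085],[0,0,0,0,0.003,0.012,0.085],[0,0,0,0,0.003,0.022,0.085]]], force=40)

```text
time: 5.08
eef_pos: [0.5157, 0.2853, 0.0911]
tcp_rot: [0.784, 0.621, -0.002, -0.001]
contact_force: [-0.4, -0.1, -0.3]
opening: 0.992
```

Emit:
move_arm(plan=[[[0,0,0,0,0,0,0.03],[0,0,0,0,0,0,0.01],[0,0,0,0,0,0,0.0],[0,0,0,0,0,0,0.0],[0,0,0,0,0,0,0.0]]])

```text
time: 5.7
eef_pos: [0.5162, 0.2855, 0.0917]
tcp_rot: [0.784, 0.621, -0.001, -0.001]
contact_force: [1.5, 0.6, 0.7]
opening: 0.146
```

```bash
python3 - <<'E'
from h import *
s=get_state(); print(s['eef_pos'],s['time'],s['contact_force'],s['opening']); im=read_camera('wrist'); save('w4',im)
im=read_camera('scene'); save('s4',im[145:295,230:430],4)
E
```

```text
[0.51623279 0.28547101 0.09167854] 5.7 [1.45459224 0.56350101 0.74340325] 0.14622557899353894
```

View pics/w4.png

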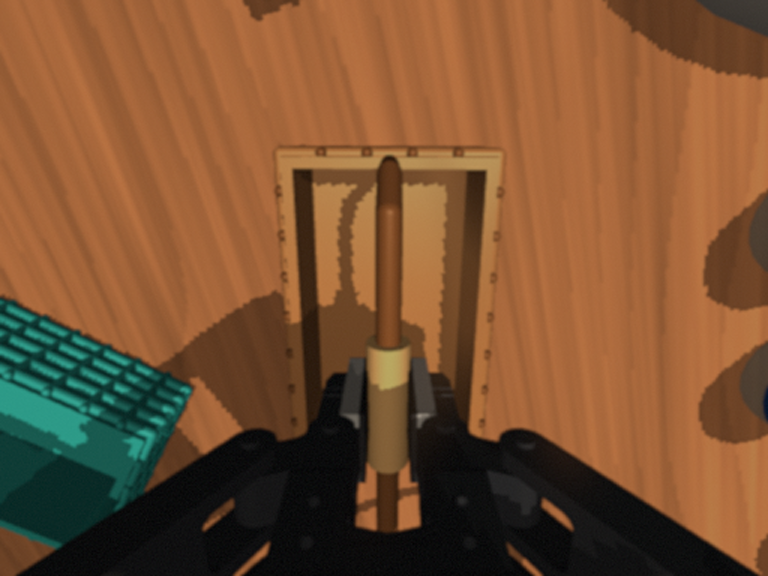

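View pics/s4.png

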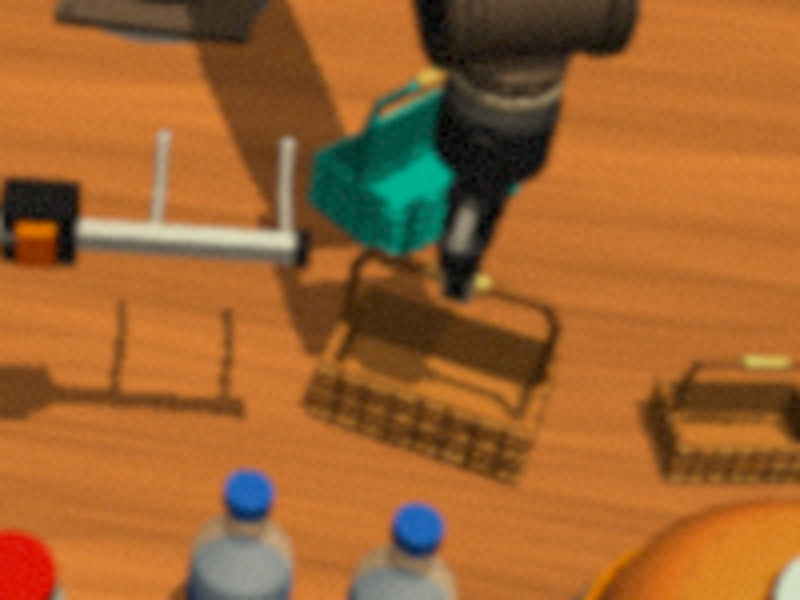

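Gripped: the opening is about 12.5 mm and the sleeve sits between the pads. So the bar is about 43 mm above the reported TCP. Next I'll lift it.

```bash
python3 -c "
from h import *
rel([.516,.2855,.215],-13.4)
rel([.44,.27,.215],5.2)
rel([.44,.107,.215],5.2)"
```

```text
turn [-0.13  0.04  0.12] shift [-1.000e-04 -5.000e-04 -1.233e-01] dist 0.1233 t 5.8
turn [ -0.14   0.02 -18.48] shift [-0.0327 -0.0709 -0.1231] dist 0.1458 t 5.8
turn [ -0.14   0.02 -18.48] shift [-0.1913 -0.0335 -0.1231] dist 0.2299 t 5.8
```

Emit:
move_arm(plan=[[[0,0,0,0,0,-0.02,0.0],[0,0,0,0,0,-0.05,0.0],[0,0,0,0,0,-0.09,0.0],[0,0,0,0,0,-0.115,0.0],[0,0,0,0,0,-0.123,0.0]]], force=60)

```text
time: 6.42
eef_pos: [0.5172, 0.2858, 0.2175]
tcp_rot: [0.784, 0.621, 0.001, -0.0]
contact_force: [0.0, -0.1, -2.7]
opening: 0.135
```

```bash
python3 - <<'E'
from h import *
s=get_state(); print(s['eef_pos'],s['time'],s['contact_force'],s['opening']); im=read_camera('scene'); save('s5',im)
rel([.44,.27,.215],5.2)
E
```

```text
[0.51722287 0.28581756 0.21747736] 6.425 [ 0.00315917 -0.10873188 -2.70211447] 0.13513789140430063
turn [ 1.000e-02 -5.000e-02 -1.847e+01] shift [-0.033  -0.0714  0.0021] dist 0.0787 t 6.475
```

View pics/s5.png

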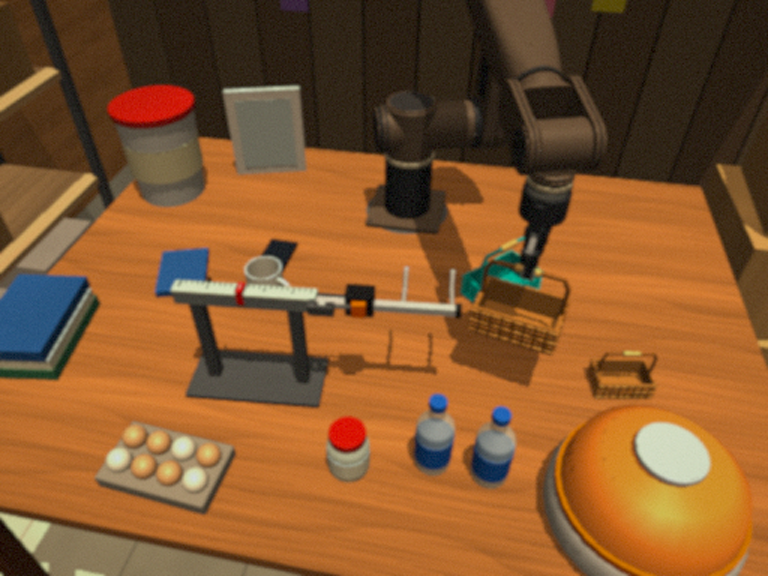

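The basket is lifted at (518,300) and hangs level; the force reading matches its weight. Now I'll carry it to the -x side of the hook.

Emit:
move_arm(plan=[[[0,0,-4,-0.007,-0.016,0.0,0.0],[0,0,-8,-0.015,-0.034,0.0,0.0],[0,0,-12,-0.024,-0.052,0.0,0.0],[0,0,-16,-0.031,-0.066,0.0,0.0],[0,0,-18.5,-0.033,-0.0715,0.0,0.0]]])

```text
time: 7.1
eef_pos: [0.4378, 0.2695, 0.2151]
tcp_rot: [0.673, 0.739, -0.001, -0.001]
contact_force: [-0.4, -0.2, -3.7]
opening: 0.139
```

```bash
python3 - <<'E'
from h import *
s=get_state(); print(s['eef_pos'],s['opening'])
rel([.44,.110,.215],5.2)
E
```

```text
[0.43784265 0.26946909 0.21511778] 0.13898491547882702
turn [-0.21  0.02  0.13] shift [-0.159  -0.0127  0.0002] dist 0.1595 t 7.1
```

Emit:
move_arm(plan=[[[0,0,0,-0.025,-0.002,0,0.0],[0,0,0,-0.065,-0.005,0,0.0],[0,0,0,-0.11,-0.009,0,0.0],[0,0,0,-0.145,-0.012,0,0.0],[0,0,0,-0.159,-0.0127,0,0.0]]])

```text
time: 7.72
eef_pos: [0.4389, 0.1086, 0.2137]
tcp_rot: [0.674, 0.738, -0.002, -0.002]
contact_force: [-0.6, 0.3, -2.6]
opening: 0.133
```

```bash
python3 - <<'E'
from h import *
s=get_state(); print(s['eef_pos'],s['opening'],R.from_quat(s['tcp_rot']).as_matrix()[:,1]); im=read_camera('wrist'); save('w6',im)
c=cam('wrist',s)
for q,z in (('hook',.209),('hook_tips',.23),('basket_handle',.258),('boom_grip',.23),('tube_mouth',.222)):
    for d in pinpoint('wrist',q)[:3]: print(q,round(d['p'],2),np.round(d['centre'],1),np.round(onplane(c,d['centre'],z),4))
im=read_camera('scene'); save('s6',im[120:260,180:380],4)
im=read_camera('top'); save('t6',im[130:230,160:320],5)
E
```

```text
[0.43893885 0.10864985 0.21370835] 0.13251171705702444 [ 0.99585596  0.09071598 -0.00644367]
basket_handle 0.84 [256.8 266.8] [0.4374 0.1097 0.258 ]
```

View pics/w6.png

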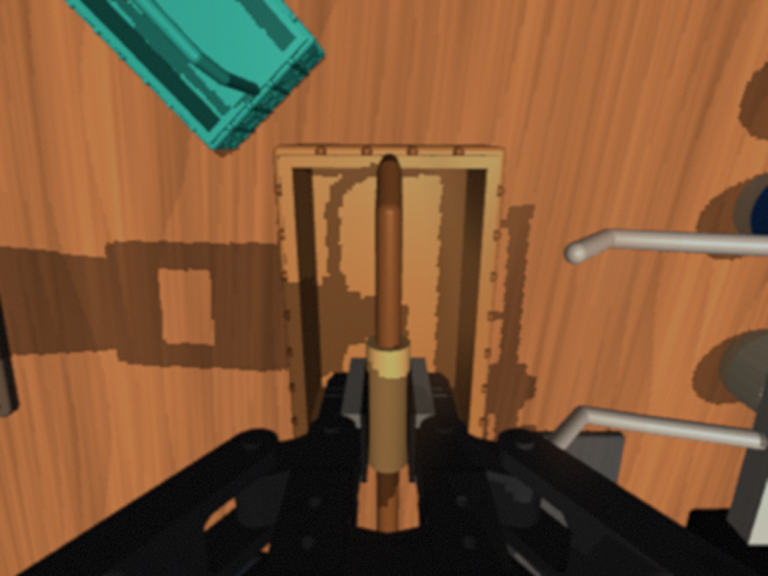

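View pics/s6.png

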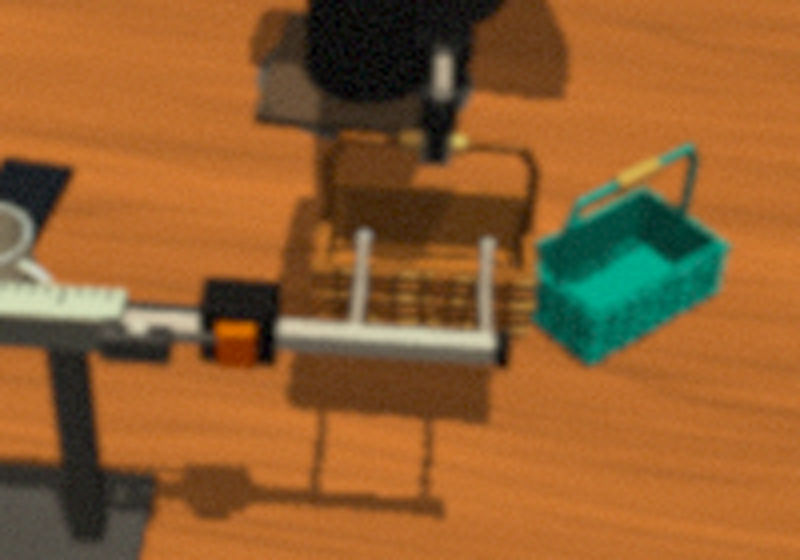

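View pics/t6.png

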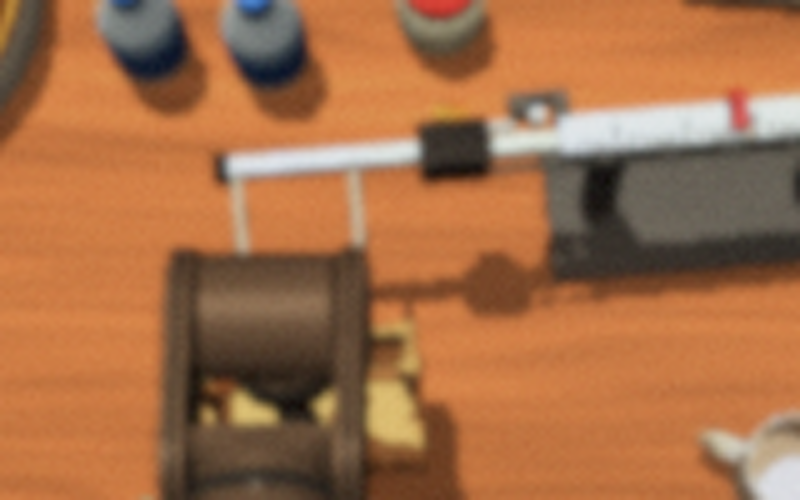

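```bash
python3 - <<'E'
from h import *
s=get_state(); c=cam('wrist',s)
P=lambda u,v,z: onplane(c,(u/1.5,v/1.5),z)
print('tip far',P(577,252,.226)); print('elbow far',P(612,239,.209),'near',P(587,414,.209)); print('far end',P(765,246,.212),'near end',P(755,440,.212))
p=[.62,-.0676,np.radians(5.23)];cc,ss=np.cos(p[2]),np.sin(p[2])
for n,l in dict(tipfar=(-.098,.232,.226),tipnear=(-.098,.148,.226),hook=(-.075,.19,.209)).items():
    w=np.array([p[0]+cc*l[0]-ss*l[1],p[1]+ss*l[0]+cc*l[1],l[2]]);print(n,w,proj(c,w)*1.5)
# bar
for z in (.255,.26): print('bar far end',P(388,205,z),'sleeve front',P(389,350,z))
E
```

```text
tip far [0.50383489 0.15973655 0.226     ]
elbow far [0.5239938  0.16294359 0.209     ] near [0.53238547 0.08289291 0.209     ]
far end [0.58304062 0.16635351 0.212     ] near end [0.60965607 0.078611   0.212     ]
tipfar [0.50126026 0.15450105 0.226     ] [[566.97116377 265.17732916]]
tipnear [0.5089172  0.07085075 0.226     ] [[542.53149237 456.50584483]]
hook [0.52799298 0.11477244 0.209     ] [[593.80811984 349.36571586]]
bar far end [0.4332664  0.17402382 0.255     ] sleeve front [0.4379579  0.12784782 0.255     ]
bar far end [0.43321234 0.17468647 0.26      ] sleeve front [0.43773057 0.13021593 0.26      ]
```

The wrist view shows the far prong tip at (577,252), the near prong at (587,414), and the bar aligned along the gap. Going in over the tips, bar height about 0.257.

Emit:
move_arm(plan=[[[0,0,0,0.001,0.015,0,0.0],[0,0,0,0.002,0.04,0,0.0],[0,0,0,0.002,0.065,0,0.0],[0,0,0,0.002,0.085,0,0.0],[0,0,0,0.002,0.0895,0,0.0]]])

```text
time: 8.75
eef_pos: [0.5294, 0.122, 0.2145]
tcp_rot: [0.673, 0.74, -0.002, -0.002]
contact_force: [-0.6, -0.4, -2.6]
opening: 0.136
```

```bash
python3 - <<'E'
from h import *
s=get_state(); print(s['eef_pos'],s['opening'],s['contact_force'],R.from_quat(s['tcp_rot']).as_matrix()[:,1]); im=read_camera('wrist'); save('w7',im)
im=read_camera('scene'); save('s7',im[130:270,180:380],4)
E
```

```text
[0.52939955 0.1220037  0.21446819] 0.13566112407928774 [-0.57259281 -0.43117552 -2.56398421] [ 0.99543121  0.09537432 -0.00452231]
```

View pics/w7.png

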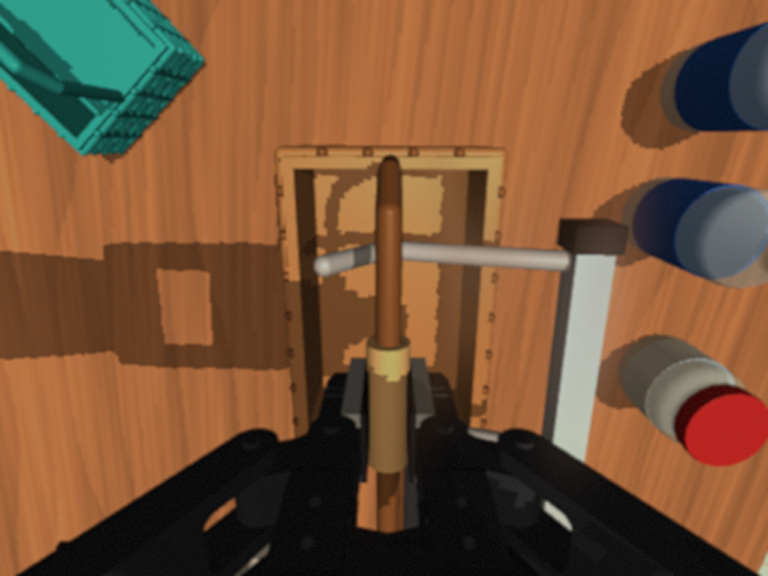

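View pics/s7.png

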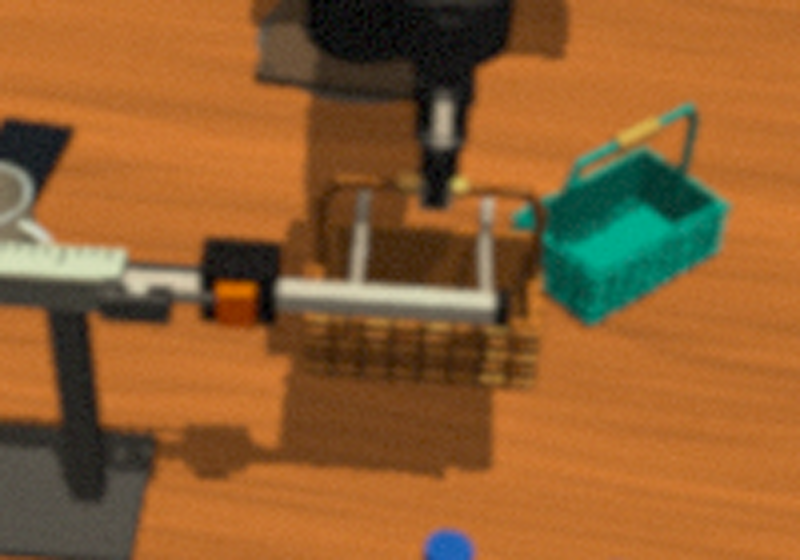

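The bar is over both prongs and behind the tips, with the prongs between bar and rim. Lowering it.

Emit:
move_arm(plan=[[[0,0,0,-0.003,0,0.005,0.0],[0,0,0,-0.003,0,0.015,0.0],[0,0,0,-0.003,0,0.027,0.0],[0,0,0,-0.003,0,0.038,0.0],[0,0,0,-0.003,0,0.042,0.0]]])

```text
time: 9.48
eef_pos: [0.5278, 0.1187, 0.1708]
tcp_rot: [0.673, 0.74, -0.003, -0.003]
contact_force: [-1.6, 0.1, -3.0]
opening: 0.134
```

```bash
python3 - <<'E'
from h import *
s=get_state(); print(s['eef_pos'],s['opening'],s['contact_force'],R.from_quat(s['tcp_rot']).as_matrix()[:,1]); im=read_camera('wrist'); save('w8',im)
im=read_camera('scene'); save('s8',im[130:270,180:380],4)
E
```

```text
[0.52775137 0.11874264 0.17081603] 0.13425764564298073 [-1.62825695  0.14017346 -3.04743611] [ 0.9954419   0.09507553 -0.00748808]
```

View pics/w8.png

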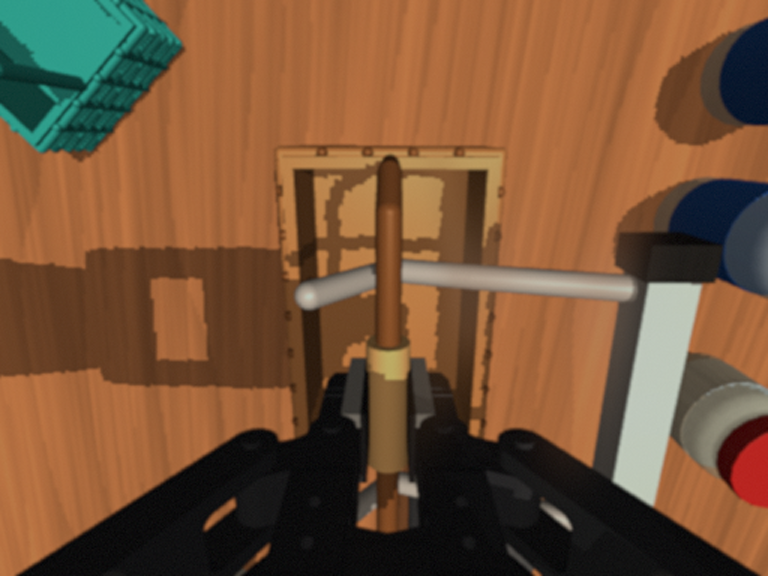

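View pics/s8.png

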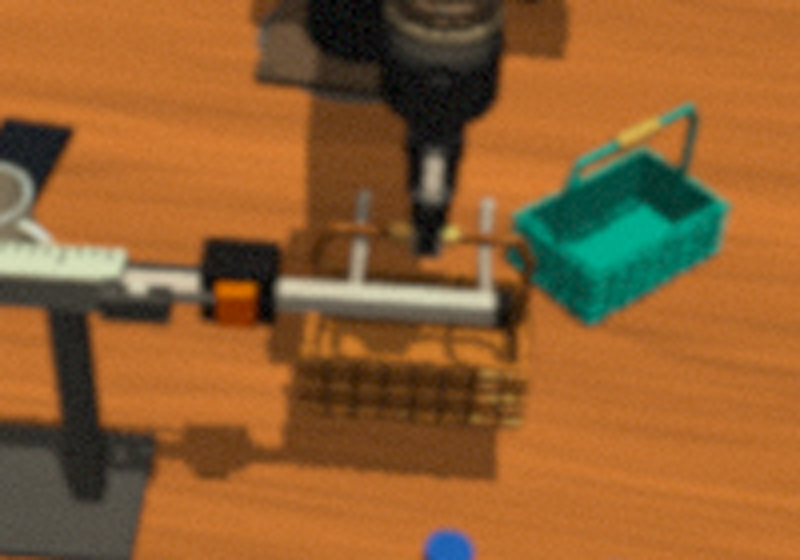

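Emit:
move_arm(plan=[[[0,0,0,0,0,0.0015,0.0],[0,0,0,0,0,0.003,0.0],[0,0,0,0,0,0.004,0.0],[0,0,0,0,0,0.004,0.0],[0,0,0,0,0,0.004,0.0]]])

```text
time: 10.2
eef_pos: [0.5292, 0.1188, 0.1685]
tcp_rot: [0.673, 0.74, -0.001, -0.001]
contact_force: [3.1, 0.5, 0.1]
opening: 0.138
```

Weight is on the prongs now (vertical force near 0). Opening partway.

Emit:
move_arm(plan=[[[0,0,0,0,0,0,0.02],[0,0,0,0,0,0,0.03],[0,0,0,0,0,0,0.045],[0,0,0,0,0,0,0.05],[0,0,0,0,0,0,0.05]]])

```text
time: 10.82
eef_pos: [0.5291, 0.1188, 0.1684]
tcp_rot: [0.673, 0.74, -0.001, -0.001]
contact_force: [-0.2, 0.2, -0.1]
opening: 0.588
```

```bash
python3 - <<'E'
from h import *
s=get_state(); print(s['eef_pos'],s['opening'],s['contact_force'],s['time']); im=read_camera('wrist'); save('w9',im)
im=read_camera('scene'); save('s9',im[130:270,180:380],4)
rel([.529,.119,.33],5.2)
E
```

```text
[0.5290684  0.11875471 0.16841178] 0.5875653639052839 [-0.17555421  0.21284999 -0.1061261 ] 10.825
turn [-0.22 -0.    0.26] shift [ 0.0002 -0.0007 -0.1615] dist 0.1615 t 10.925
```

View pics/w9.png

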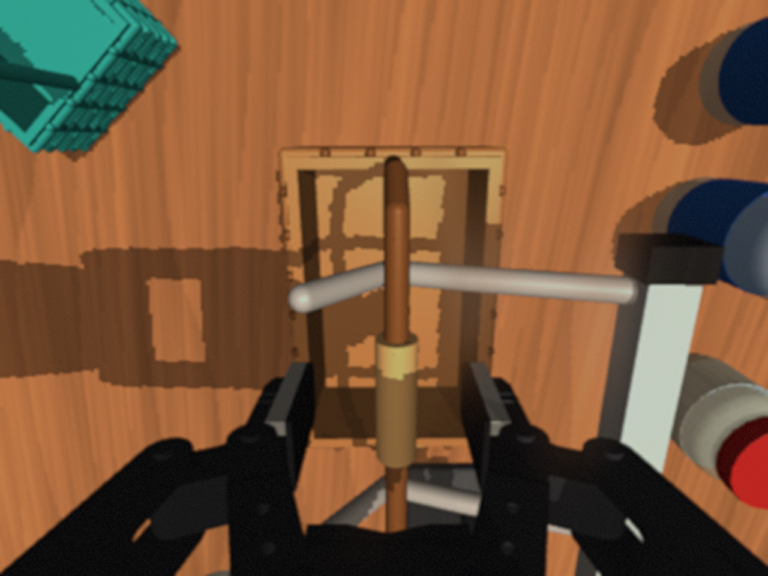

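View pics/s9.png

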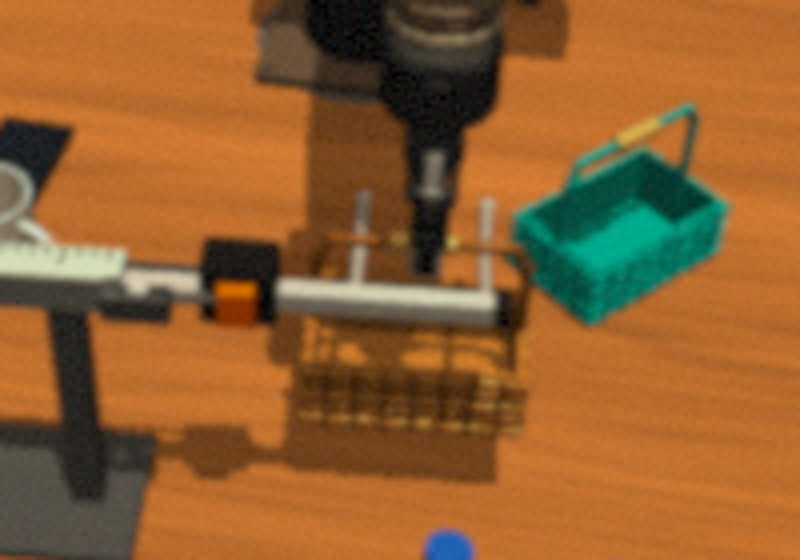

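The basket hangs on both prongs; the fingers are clear on each side. Rising straight up, then on to the grip.

Emit:
move_arm(plan=[[[0,0,0,0,0.003,-0.02,0.055],[0,0,0,0,0.003,-0.05,0.055],[0,0,0,0,0.003,-0.09,0.07],[0,0,0,0,0.003,-0.125,0.085],[0,0,0,0,0.003,-0.14,0.085]]], force=35)

```text
time: 11.55
eef_pos: [0.5335, 0.1191, 0.3112]
tcp_rot: [0.673, 0.74, 0.0, 0.0]
contact_force: [-0.3, -0.6, -0.6]
opening: 0.995
```

```bash
python3 - <<'E'
from h import *
rel([.615,.011,.31],5.2)
E
```

```text
turn [0.01 0.01 0.27] shift [-0.1154  0.0708  0.0012] dist 0.1354 t 11.55
```

Emit:
move_arm(plan=[[[0,0,0,-0.03,0.018,0,0.085],[0,0,0,-0.065,0.04,0,0.085],[0,0,0,-0.1,0.06,0,0.085],[0,0,0.2,-0.115,0.071,0,0.085],[0,0,0.2,-0.115,0.071,0,0.085]]])

```text
time: 12.18
eef_pos: [0.6151, 0.0111, 0.3099]
tcp_rot: [0.674, 0.738, -0.0, -0.001]
contact_force: [0.3, 0.4, -0.2]
opening: 0.992
```

```bash
python3 - <<'E'
from h import *
s=get_state(); print(s['eef_pos'],s['opening'],s['contact_force'],s['time']); im=read_camera('wrist'); save('w10',im); c=cam('wrist',s)
for q,z in (('boom_grip',.23),('button_face',.23),('hook',.209),('basket_handle',.209),('tube_mouth',.222)):
    for d in pinpoint('wrist',q)[:3]: print(q,round(d['p'],2),np.round(np.array(d['centre'])*1.5,1),np.round(onplane(c,d['centre'],z),4))
im=read_camera('scene'); save('s10',im[130:270,180:380],4)
E
```

```text
[0.61506513 0.01107024 0.30991657] 0.992032392358799 [ 0.29752088  0.35130855 -0.16722149] 12.175
boom_grip 0.69 [386.7 290.2] [0.6138 0.0093 0.23  ]
button_face 0.61 [433.2 287.5] [0.6406 0.0133 0.23  ]
hook 0.39 [554.8 222.4] [0.7112 0.0543 0.209 ]
basket_handle 0.69 [252.3  72.3] [0.53   0.1206 0.209 ]
tube_mouth 0.89 [390.8 396. ] [ 0.6231 -0.065   0.222 ]
```

View pics/w10.png

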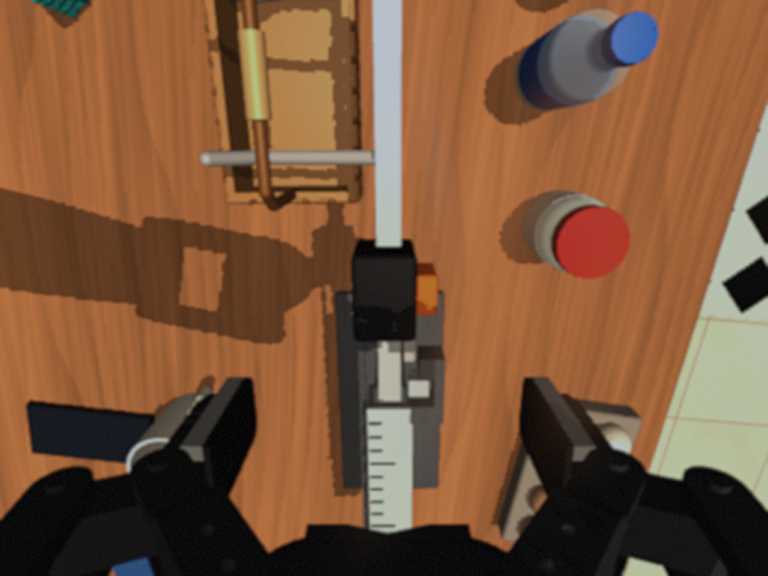

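View pics/s10.png

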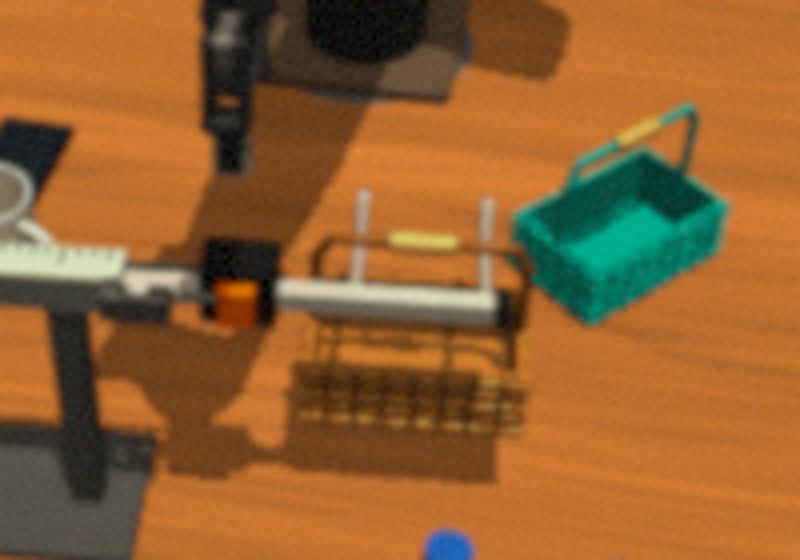

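The grip is at (386,290) with the orange button at (427,288) on its right, and the rod is parallel to the tool's x. The basket hangs on the prongs at (250,110). Lowering around the grip.

```bash
python3 - <<'E'
from h import *
rel([.615,.0095,.185],5.2)
E
```

```text
turn [0.04 0.01 0.14] shift [-2.800e-03 -1.000e-04  1.266e-01] dist 0.1266 t 12.525
```

Emit:
move_arm(plan=[[[0,0,0,-0.002,0,0.02,0.085],[0,0,0,-0.002,0,0.06,0.085],[0,0,0,-0.002,0,0.1,0.085],[0,0,0,-0.002,0,0.12,0.085],[0,0,0,-0.002,0,0.126,0.085]]])

```text
time: 13.15
eef_pos: [0.6141, 0.0105, 0.1836]
tcp_rot: [0.673, 0.739, -0.001, -0.001]
contact_force: [0.5, 0.0, 0.9]
opening: 0.995
```

```bash
python3 - <<'E'
from h import *
s=get_state(); print(s['eef_pos'],s['opening'],s['contact_force'],s['time']); im=read_camera('wrist'); save('w11',im); c=cam('wrist',s)
im=read_camera('scene'); save('s11',im[130:270,180:380],4)
E
```

```text
[0.61411002 0.01050485 0.18356166] 0.9951194622975692 [0.47642997 0.04437122 0.92742064] 13.15
```

View pics/w11.png

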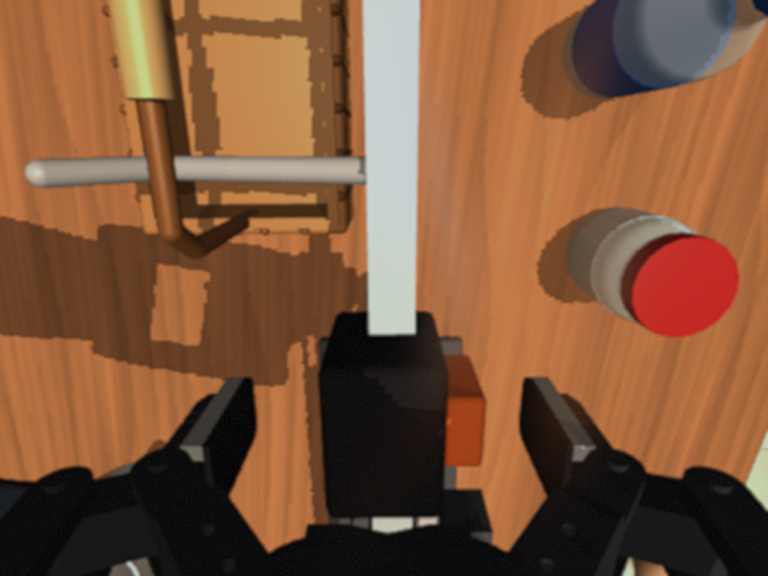

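View pics/s11.png

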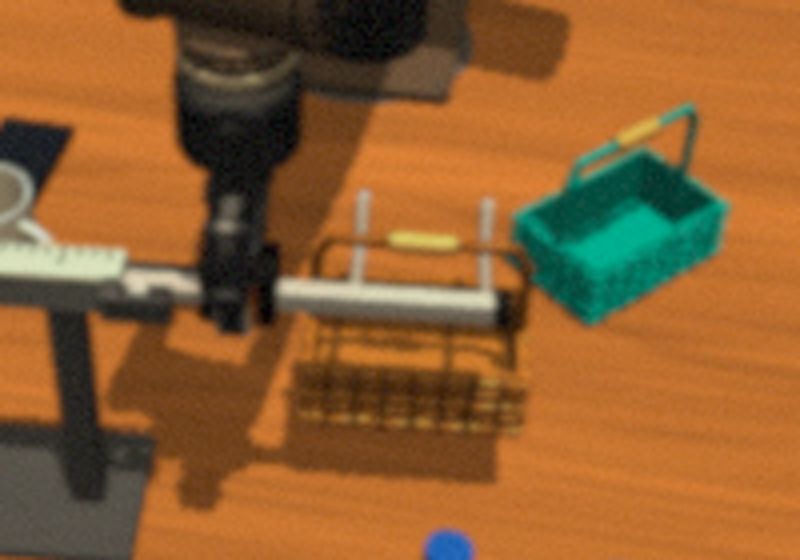

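The fingers straddle the grip, black flat at column 325 and button at 484, between the pads at 250 and 525. I'll close with 35 N.

Emit:
move_arm(plan=[[[0,0,0,0,0,0,0.05],[0,0,0,0,0,0,0.03],[0,0,0,0,0,0,0.02],[0,0,0,0,0,0,0.02],[0,0,0,0,0,0,0.02]]], force=35)

```text
time: 13.88
eef_pos: [0.6144, 0.01, 0.1887]
tcp_rot: [0.673, 0.74, -0.001, 0.0]
contact_force: [-8.9, -1.7, 8.5]
opening: 0.433
```

```bash
python3 - <<'E'
from h import *
s=get_state(); print(s['eef_pos'],s['opening'],s['opening']*.0854,s['contact_force'],s['time'],R.from_quat(s['tcp_rot']).as_matrix()[:,1]); im=read_camera('wrist'); save('w12',im); c=cam('wrist',s)
im=read_camera('scene'); save('s12',im[160:260,140:340],4)
E
```

```text
[0.61443714 0.01001186 0.18871947] 0.4326483173785927 0.03694816630413182 [-8.93125273 -1.73575779  8.54778976] 13.875 [ 9.95527467e-01  9.44711137e-02 -5.20034482e-04]
```

View pics/w12.png

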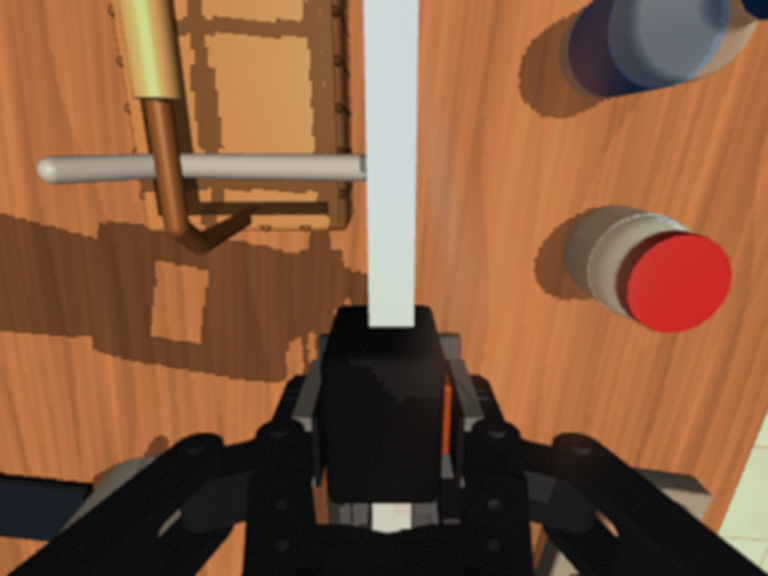

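View pics/s12.png

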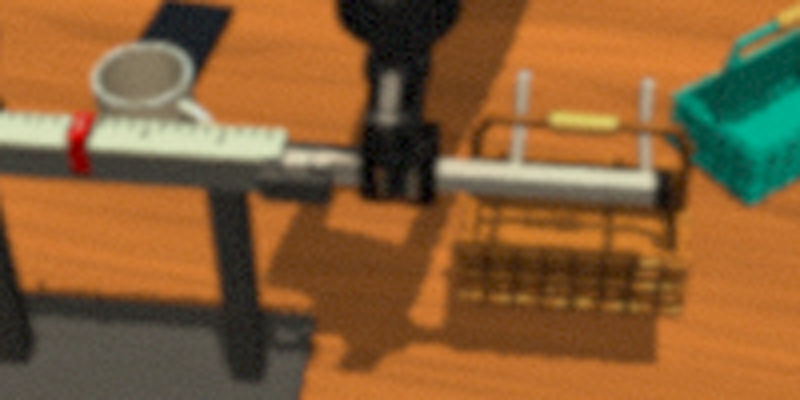

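The button is in: the opening is about 37 mm and both pads are on the grip. Drawing out 40 mm gently, then checking needle against clip.

Emit:
move_arm(plan=[[[0,0,0,0.004,0,0,0.02],[0,0,0,0.012,0,0,0.02],[0,0,0,0.022,0,0,0.02],[0,0,0,0.032,0,0,0.02],[0,0,0,0.04,0,0,0.02]]], force=35)

```text
time: 14.6
eef_pos: [0.6104, 0.0495, 0.1888]
tcp_rot: [0.673, 0.74, -0.002, 0.001]
contact_force: [-2.8, -4.9, -0.2]
opening: 0.431
```

```bash
python3 - <<'E'
from h import *
s=get_state(); print(s['eef_pos'],s['opening'],s['contact_force'],s['time'])
im=read_camera('scene'); save('s13',im[165:265,130:330],4)
for q in ('needle','clip_line'):print(q,[(round(d['p'],2),np.round(d['centre'],1)) for d in pinpoint('scene',q)])
im=read_camera('top'); save('t13',im[125:225,180:355],4.5)
for q in ('needle','clip_line'):print(q,[(round(d['p'],2),np.round(d['centre'],1)) for d in pinpoint('top',q)])
E
```

```text
[0.61041849 0.04946318 0.18879003] 0.43058418736481585 [-2.84146651 -4.93091201 -0.23762056] 14.6
needle [(0.72, array([160.3, 190.5])), (0.26, array([288.5, 304.6]))]
clip_line [(0.47, array([161.7, 189.5]))]
needle [(0.61, array([315.8, 152.7]))]
clip_line [(0.5, array([244.9, 129.4])), (0.35, array([306.9, 155.9]))]
```

View pics/s13.png

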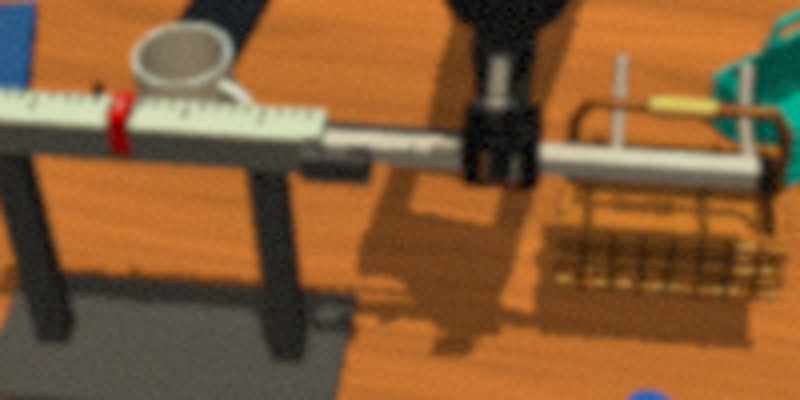

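View pics/t13.png

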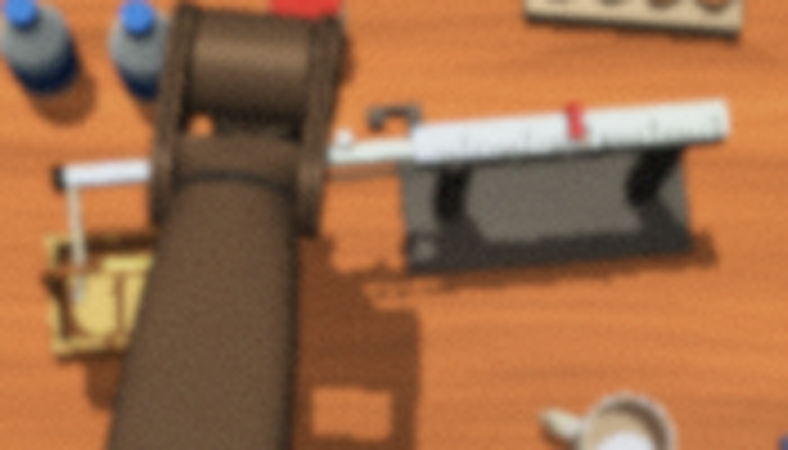

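```bash
cat > nc.py <<'E'
from h import *
import sys
n=sys.argv[1]
im=np.mean([read_camera('scene').astype(float) for _ in range(3)],0); np.save('pics/%s_s.npy'%n,im)
t=np.mean([read_camera('top').astype(float) for _ in range(3)],0); np.save('pics/%s_t.npy'%n,t)
a=np.clip(im,0,255).astype(np.uint8)[175:215,120:200]; save(n+'s',a,10)
a=np.clip(t,0,255).astype(np.uint8)[140:172,280:344]; save(n+'t',a,12)
print(get_state()['time'])
E
python3 nc.py n1
```

```text
15.2
```

View pics/n1s.png

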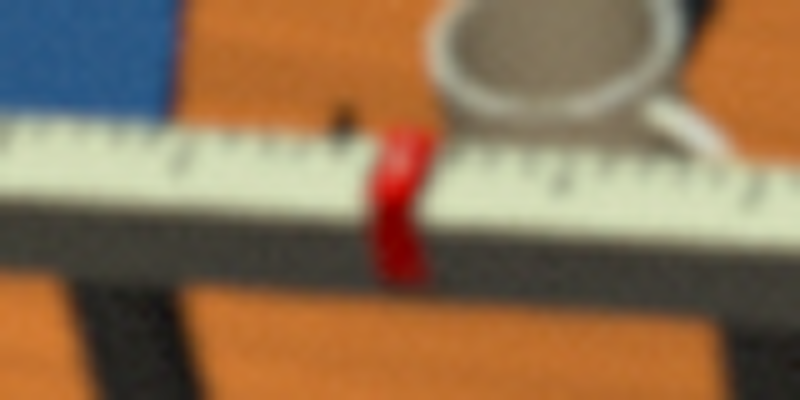

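View pics/n1t.png

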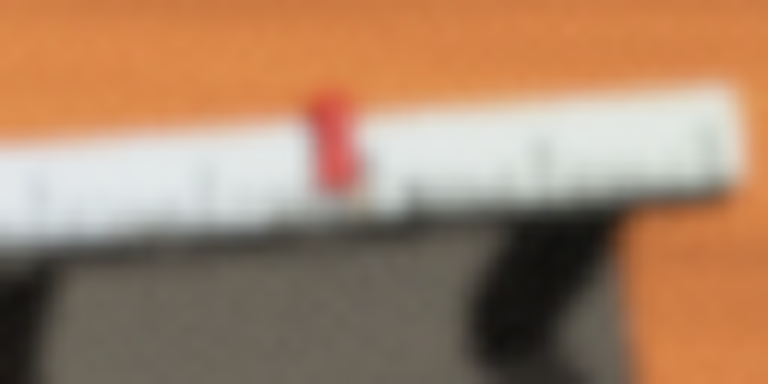

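The averaged scene crop shows the needle at (345,120) and the clip's centre at the ruler's far edge at about (410,132), roughly 18 mm still to go. The top view's ticks suggest about 20 mm.

Emit:
move_arm(plan=[[[0,0,0,0.003,0,0,0.02],[0,0,0,0.008,0,0,0.02],[0,0,0,0.014,0,0,0.02],[0,0,0,0.018,0,0,0.02],[0,0,0,0.0195,0,0,0.02]]], force=35)

```text
time: 15.82
eef_pos: [0.6086, 0.068, 0.1888]
tcp_rot: [0.673, 0.74, -0.002, 0.001]
contact_force: [-3.3, -4.6, -1.0]
opening: 0.434
```

```bash
python3 nc.py n2; python3 -c "
from h import *
s=get_state(); print(s['eef_pos'],s['opening'],s['contact_force'])"
```

```text
16.125
[0.60856093 0.06815115 0.1888002 ] 0.42706399999691286 [-2.09092415 -3.80937726 -0.8595495 ]
```

View pics/n2s.png

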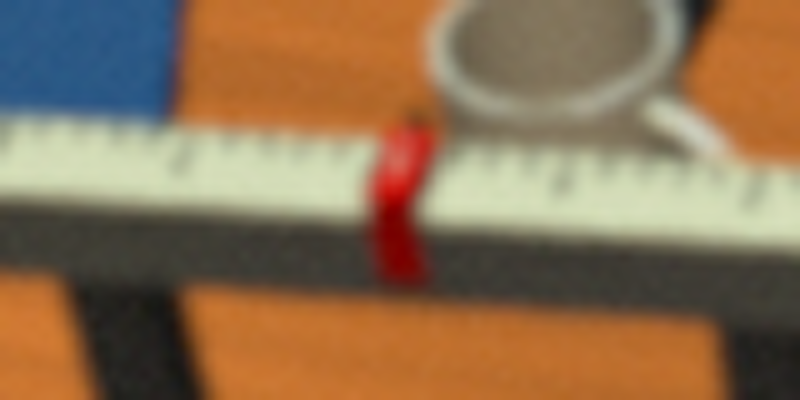

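View pics/n2t.png

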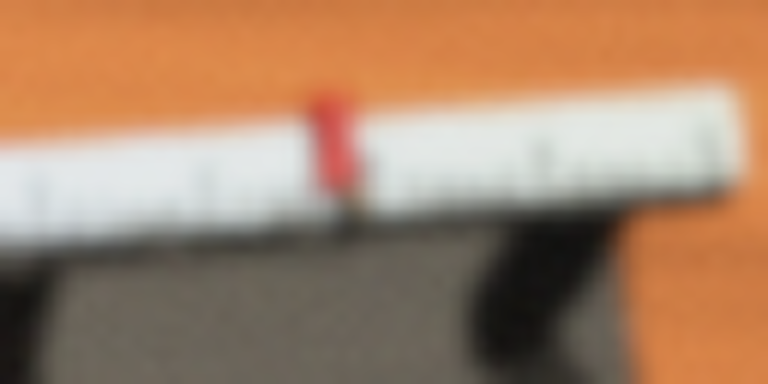

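```bash
python3 - <<'E'
from h import *
for v,(r0,r1,c0,c1),k in (('s',(175,215,120,200),10),('t',(140,172,280,344),12)):
    a=np.load(f'pics/n1_{v}.npy')[r0:r1,c0:c1].mean(2);b=np.load(f'pics/n2_{v}.npy')[r0:r1,c0:c1].mean(2)
    d=np.clip(128+3*(b-a),0,255).astype(np.uint8); save('d'+v,np.dstack([d]*3),k)
    for sgn in (1,-1):
        D=np.clip(sgn*(b-a)-12,0,None); D[:, :10]=0; ys,xs=np.nonzero(D); print(v,sgn,D.sum(),(xs*D[ys,xs]).sum()/D.sum()+.5,(ys*D[ys,xs]).sum()/D.sum()+.5)
    im=np.load(f'pics/n2_{v}.npy')[r0:r1,c0:c1]; red=np.clip(im[...,0]-im[...,1:].max(2)-70,0,None)*(im[...,1]<110)
    for y in range(red.shape[0]):
        if red[y].sum()>30: print(y,round((red[y]*(np.arange(red.shape[1])+.5)).sum()/red[y].sum(),2),round(red[y].sum()))
E
```

```text
s 1 317.55555555555554 34.30160951714486 12.668299510146955
s -1 43.11111111111113 41.85824742268041 12.072164948453608
0 47.28 33
2 62.36 94
3 58.07 95
4 34.56 73
5 28.64 92
6 36.04 126
7 41.01 163
8 41.74 159
9 42.37 149
10 42.54 176
11 52.0 132
12 50.71 135
13 45.37 313
14 45.95 316
15 41.21 210
16 40.62 224
17 39.97 287
18 39.6 364
19 39.3 308
20 39.33 183
21 39.3 118
22 39.4 114
23 39.4 133
24 39.78 141
25 39.9 146
26 40.18 133
27 40.39 64
31 36.28 47
32 44.44 75
33 54.89 160
34 63.8 86
35 60.62 80
36 43.22 128
37 53.65 184
38 53.09 175
39 57.5 150
t 1 132.1111111111112 34.60597140454164 17.189655172413794
t -1 117.88888888888889 29.173892554194154 17.35956644674835
8 27.49 128
9 27.49 130
10 27.24 65
11 27.5 42
12 27.96 76
13 28.01 78
14 28.05 61
```

View pics/ds.png

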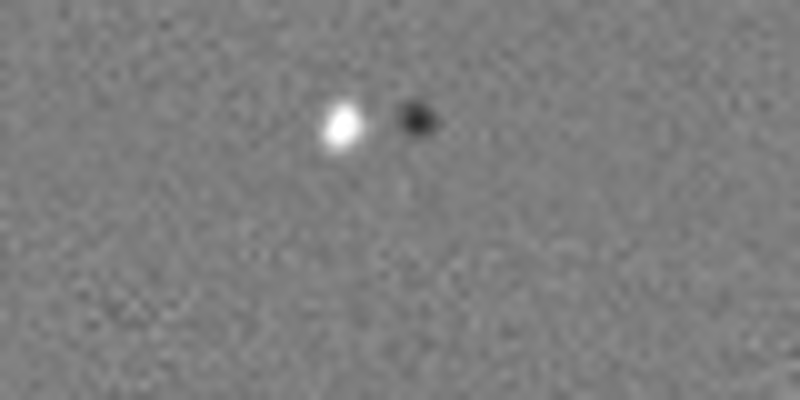

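View pics/dt.png

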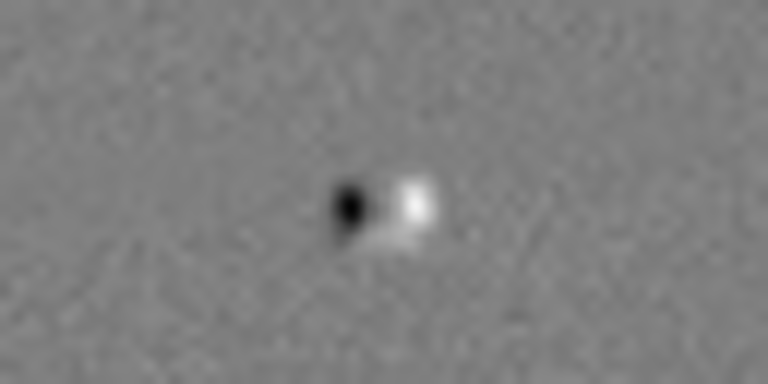

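```bash
python3 - <<'E'
from h import *
T=cam('top');S=cam('scene'); p=[.62,-.0676,np.radians(5.23)];cc,ss=np.cos(p[2]),np.sin(p[2]);Rm=np.array([[cc,-ss],[ss,cc]])
loc=lambda c,uv,z:np.round((Rm.T@(onplane(c,uv,z)[:2]-p[:2]))*1000,1)
o=np.array([120,175]);q=np.array([280,140])
for z in (.243,.247):
    print('scene needle n1,n2',loc(S,o+[34.2,12.5],z),loc(S,o+[41.8,12.1],z),'clip',[loc(S,o+u,z) for u in ([41.2,15.5],[40.6,16.5],[40.0,17.5],[39.6,18.5])])
    print('top needle n1 n2',loc(T,q+[34.6,17.2],z),loc(T,q+[29.17,17.36],z),'clip',[loc(T,q+u,z) for u in ([27.49,8.5],[27.5,10.5],[28.0,13.0],[28.05,14.5])])
E
```

```text
scene needle n1,n2 [ -11.2 -148.1] [ -14.8 -128.8] clip [array([  -1.6, -126.8]), array([   2.3, -127.3]), array([   6.2, -127.8]), array([  10.1, -127.8])]
top needle n1 n2 [ -12.9 -152.2] [ -11.9 -133. ] clip [array([  21. , -130.4]), array([  13.6, -129.7]), array([   4.3, -130.5]), array([  -1.2, -130.1])]
scene needle n1,n2 [  -6.8 -146.2] [ -10.4 -127. ] clip [array([   2.7, -125. ]), array([   6.6, -125.5]), array([  10.5, -126. ]), array([  14.3, -126. ])]
top needle n1 n2 [ -13.9 -151.5] [ -13.  -132.3] clip [array([  19.8, -129.8]), array([  12.5, -129.1]), array([   3.2, -129.9]), array([  -2.2, -129.5])]
```

The needle is 1.4 mm (scene) to 2.9 mm (top) short, so a last nudge of about 2 mm.

Emit:
move_arm(plan=[[[0,0,0,0.001,0,0,0.02],[0,0,0,0.002,0,0,0.02],[0,0,0,0.0025,0,0,0.02],[0,0,0,0.0025,0,0,0.02],[0,0,0,0.0025,0,0,0.02]]], force=35)

```text
time: 16.75
eef_pos: [0.6084, 0.0699, 0.1888]
tcp_rot: [0.673, 0.74, -0.002, 0.001]
contact_force: [-2.5, -5.1, -1.2]
opening: 0.432
```

```bash
python3 nc.py n3; python3 - <<'E'
from h import *
s=get_state(); print(s['eef_pos'],s['opening'],s['contact_force'],s['dq'].round(4))
for v,(r0,r1,c0,c1),k in (('s',(175,215,120,200),10),('t',(140,172,280,344),12)):
    a=np.load(f'pics/n1_{v}.npy')[r0:r1,c0:c1].mean(2);b=np.load(f'pics/n3_{v}.npy')[r0:r1,c0:c1].mean(2)
    D=np.clip(-(b-a)-12,0,None); D[:, :10]=0; ys,xs=np.nonzero(D); print(v,D.sum(),(xs*D[ys,xs]).sum()/D.sum()+.5,(ys*D[ys,xs]).sum()/D.sum()+.5)
im=read_camera('scene'); save('s14',im); im=read_camera('wrist'); save('w14',im); print(get_state()['eef_pos'])
E
```

```text
17.05
[0.60836765 0.06992177 0.18875474] 0.4288561176257943 [-2.97623175 -5.09781843 -0.49534487] [-0.0001 -0.0009  0.0012  0.0003 -0.0005 -0.0015]
s 78.66666666666669 42.48446327683615 12.100282485875706
t 70.77777777777777 28.956828885400306 17.50313971742543
[0.60837513 0.06992482 0.18877831]
```

View pics/n3s.png

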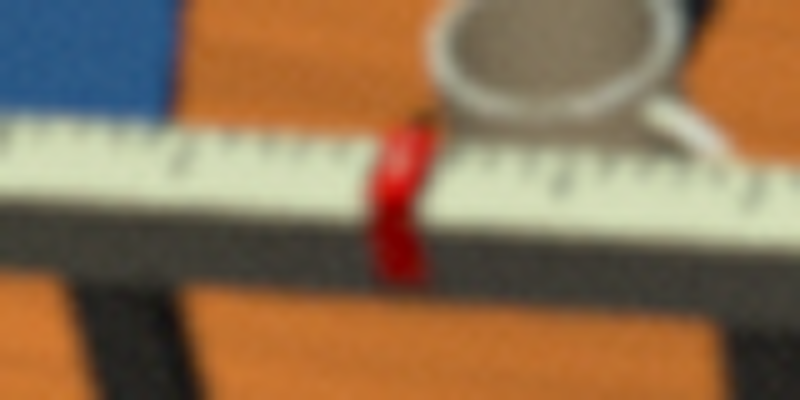

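View pics/s14.png

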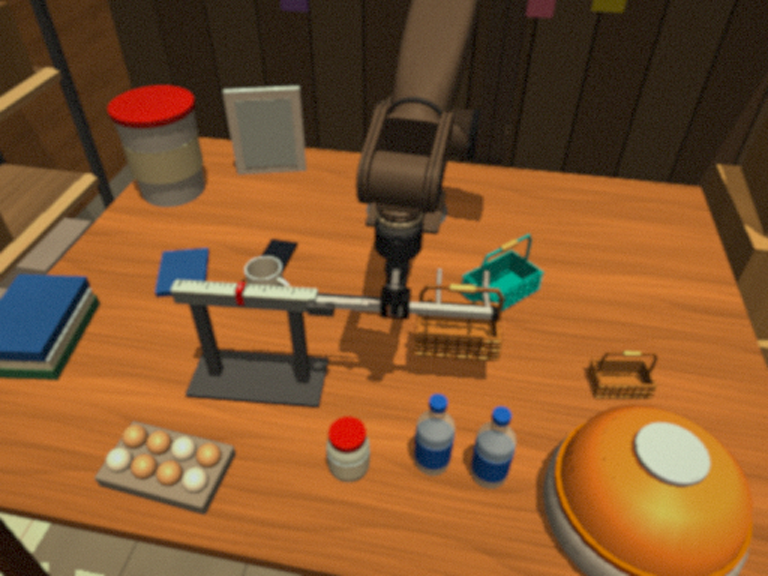

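View pics/w14.png

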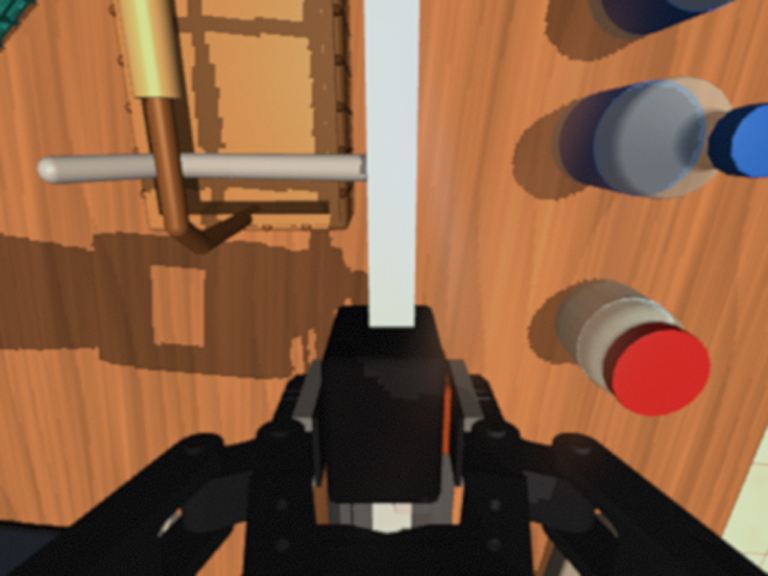

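The needle now sits on the clip's line: +0.4 mm in the scene view, about 1 mm short in the top view. The clip is unmoved, the basket hangs level on both prongs, and nothing is moving. Handing in.

```bash
python3 -c "
from plant import *
print(ticket.sign_off())"
```

```text
the job is handed in; nothing more can be done
None
```

The basket is hanging on both prongs of the hook, and I handed in while holding the boom about 60 mm out, with the needle at the red clip. No verdict was reported.

- **Hanging the basket:** My first grasp closed above the handle bar, because the real fingertips sat about 20 mm higher than the reported tool point. I went 22 mm lower, gripped the sleeve, brought the bar in over the tips with the boom home, lowered it and let go.
- **Drawing the boom:** I squeezed the grip with 35 N. The opening came to about 37 mm, so I take the button as fully in. I then drew the boom out in three steps.
- **Last checks:**
  - **Needle:** The two cameras disagreed by about 1–2 mm. The scene camera put it within about 0.5 mm of the clip's line, and the top camera about 1 mm short, both inside the 6 mm limit. By then the clip partly hid the needle, so these readings are approximate.
  - **Boom and arm:** The arm was at rest and holding against a pull of about 5 N.
  - **Basket:** It hung level on both prongs, clear of the gripper.
  - **Other things:** The clip and the other things looked unmoved in the pictures.

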